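# Put the keeper bar on the docket file

## Task

Put the steel keeper bar on the docket file: draw it out of the wooden block, and without laying it down press its lower end on the bare desk to swing it over level in your fingers, taking care not to force it into the wood. Thread it over both posts of the file, push it down flat on the dockets and let go. Leave everything else on the desk where it is.

Things in the scene. Friction and masses are not known exactly. Their poses are not given: they have to be found in the camera images.
- bar: Keeper bar: flat steel, 122 x 22 x 4 mm, ~80 g, both faces and ends alike. Origin at the centre of one large face; x along its length, y its width, z its thickness (it fills z = 0 to 4 mm). At the start it stands on end in the block's slot, x down, width along the block's y, perhaps leaning a little, its top 64 mm above the block. Pinched by its long edges, it can turn about the line between the fingers.
- bar_hole0 (a point): Centre of one of the bar's two round 9.5 mm through holes, on its centre line at x = +40 mm (21 mm from the end), on the z = 4 mm face
- bar_hole1 (a point): Centre of the other 9.5 mm hole, at x = -40 mm
- block: Solid dark wooden desk block, fixed, 74 (x) x 112 (y) x 64 mm high; origin at the centre of its underside. The slot for the bar is in the middle of its top: 8 mm (x) by 28 mm (y), 58 mm deep. Two empty 14 mm pen holes lie 40 mm either side of it.
- file: Docket file, fixed: green board 164 (y) x 125 (x) x 4 mm with a pile of white card dockets 148 (y) x 105 (x) mm, its top 18 mm above the desk. Origin on the desk midway between the two upright posts, which stand at y = +40 and -40 mm near the pile's edge; the board runs from x = -22 to +103 mm.
- file_top (a point): Point on top of the dockets midway between the two posts, 18 mm above the desk, where the bar's underside centre belongs
- file_post0 (a point): Rounded tip of the post at the file's y = +40 mm: steel, 6.5 mm thick, tip 70 mm above the desk (52 mm above the dockets)
- file_post1 (a point): Rounded tip of the other post, at the file's y = -40 mm
- table: The oak desk, its top at height 0. The bare stretch between block and file, at least 100 mm wide, is free but for a bulldog clip at its near end and one beyond its far end
- clip_a: Steel bulldog clip lying on the desk, 64 mm wide, 26 mm high; leave alone
- clip_b: Another such clip, near the robot; leave alone
- mug: Blue mug on the cork coaster, 85 mm high; leave alone
- tape: Roll of brown parcel tape lying flat, 100 mm across, 48 mm high; leave alone
- staples: Orange box of staples, 100 x 60 x 32 mm; leave alone
- marker: Black felt marker with red cap lying on the desk, 145 mm long; leave alone
There are look-alikes about, which are no part of the job. What is meant by the bar is not red or yellow, and is the larger of those in its own colour.

How it is judged (in metres and radians):
On the way:
1. the bar is pinched in the fingers with its end on the desk and has been swung over by more than 57 degrees from upright (contact force between the fingers and bar above 0.5 N and contact force between bar and table above 0.2 N and angle between the x axis of bar and the z axis of file, either way round above 1 rad), for 0.1 s.
At the end, for the whole second after the job is handed in: The bar lies flat (within 0.04 rad and 2 mm) on top of the dockets with a post through each of its holes (its middle within 4 mm of midway between the posts, its length along their line within 0.06 rad), at rest and let go (horizontal distance between bar and file_top below 0.004 m and angle between the x axis of bar and the y axis of file, either way round below 0.06 rad and angle between the z axis of bar and the z axis of file, either way round below 0.04 rad and z of bar in the frame of file_top below 0.006 m and linear speed of bar below 0.01 m/s); the robot touches nothing.
It fails at once if the bar touches the desk while the fingers are not holding it (contact force between bar and table above 0.1 N and contact force between the fingers and bar below 0.02 N).
It fails at once if the bar is pressed on the desk with more than 40 N (contact force between bar and table above 40 N).
It fails at once if a bystander on the desk is moved by more than 25 mm (distance of any of clip_a, clip_b, mug, tape, staples, marker from where it was at the start of the episode above 0.025 m).
It also fails if it takes over 58 s, if anything falls off the work surface, if the arm or the gripper's body presses on something with over 40 N, if the wrist force passes 120 N, or if a joint passes its speed limit or range.

## Robot

A 6-joint arm with a two-finger parallel gripper is mounted at the origin on the work surface. World frame = base frame: x ahead of the robot, y to its left, z up, the work surface at z = 0. Lengths are in mm, angles in rad, forces in N, time in s.
With the tool pointing down it reaches from about 350 to 800 mm from the base axis. Payload 7.3 kg.
Tool frame: the origin (TCP) lies midway between the tips of the shut fingers; the grasp point (between the pads) lies 19 mm behind it; z points along the fingers, y is the line along which they close (so a half turn about z gives the same grasp; the last joint's range is limited). The gripper opens to 85 mm and grips with 20 to 120 N. Pads are 22 mm wide; open, the fingers measure 114 mm over their backs; the gripper's body (76 mm by 85 mm) begins 54 mm behind the grasp point. The pads swing forward as they close: fully open they stand 13 mm farther back than shut.
Start: joints at [1.008, 0.342, 1.524, -0, 1.275, -0.146], TCP at [212.529, 480.083, 193.222] pointing down, gripper open.
Joint ranges: [-2.53, 2.53], [-0.77, 2.02], [0.04, 2.7], [-1, 4.14], [0.28, 2.66], [-3.11, 3.11]. Speed limits (rad/s): [2.57, 2.57, 3.14, 3.14, 3.14, 3.14].

## Interface

Orientations are given as a rotation vector (axis times angle).
In Python, from cell import monitor, cams, ctrl, spotter gives the robot as it stands. The module is installed in compiled form; this text tells all that it offers.
- The arm moves only by the tool move_arm, never from a script. Its argument "plan" is a list of rows, each an object with "hand": the closure, from 0 (fully open) to 1 (shut); "xyz": the shift along the tool's x, y, z in units of 0.4 m (1.0 is 0.4 m), a list of three; "twist": the turn, a rotation vector about the tool's x, y, z in units of pi/2 rad (1.0 is pi/2 rad), a list of three. A call has exactly 10 rows; each row shifts and turns the commanded pose from where the row before left it, along the tool's axes as they then stand; what a row does not reach is not made up. A row lasts 1/8 s, in which the tool goes at most 62.5 mm and 10.7 degrees, less where a joint would pass 70% of its speed; a pose out of reach is approached as far as the arm can. A call with a number of a shift or a turn outside -1 to 1 is refused whole. A call with a gripper value outside its range is refused whole. The fingers move at their own pace and stop on an object; "newtons" is the grip in N (left out, the last holds). Time passes only in rows, so rows that do not move let the fingers close, or fill a call up. It gives the time, the measured TCP pose, the force, the opening and the grip force at its end, in the units of the state.
- monitor.read_state(): the state, without advancing time (a new reading comes with each control period).
- cams.camera(name): name is "scene" or "top"; returns a dict with "color" (384x512x3 uint8, red, green, blue), "fx", "fy", "cx", "cy" (pixels), "k1" (the pictures are not rectified: a ray, as slopes to the right and down, at radius r is drawn at 1 + k1 r^2 times it, then the intrinsics apply), "world_to_cam" (4x4, takes a point from world to camera coordinates). Camera axes: x right, y down, z forward; pixel columns grow to the right and rows downward; lengths in mm; the calibration is good to about 2 mm. A picture is of the moment at which its call begins. There is no depth.
- ctrl.close_job(): hands the job in; it is judged then, once.
Trained networks look in a picture, given as the dict that the camera call returned (one of the last four; its "shot" number tells which), for a name from the list of things; names that differ only in an ending like _2 or _b are one class to them, and where a whole thing is asked for, a point or a joint stands for the part that bears it (a point fixed in the world has none). Each returns a list of dicts, best first, with "confidence" (0 to 1); they miss things now and then, are a little off and sometimes report something else, mostly with a low value. They report only what shows in the picture. A call takes as long as a camera call. They do not tell look-alikes from the thing itself.
- spotter.masks_of(picture, name): "mask" (384x512 bool, what is visible of it) and "xy" ([column, row] in pixels, amid what is visible of it).
The state is a dict: "t": time; "qpos": joint angles; "qd": joint speeds; "tau": joint torques, N m; "tool_pos": TCP position; "ee_rot": TCP orientation; "wrist_force": force on the tool from outside, world axes, zero at the start; "wrist_torque": the same for the moment, N m; "gripper_width": finger opening in mm; "grasp_force": force on a finger pad.
Only numpy, scipy, OpenCV 4.12 (cv2) and the standard library are available. Lean on these libraries where they do the work, as an engineer would, in place of code of your own. Each camera call takes 0.05 s, during which the arm holds its last target. There are 200 camera calls.

## Working session

There is one attempt and no reset: what is moved stays moved. The work goes in short steps, Python scripts to look and compute and a tool call to move; the robot and the scene stay as the last step left them, time stands still between calls to the robot, and variables do not carry over. Pictures are saved under pics/ and viewed, at most 10 in all, crops included, and the job is handed in when it is done.

Besides the shell and the picture viewer there is one more tool, called after "Request:" by a JSON object that holds its "op" and its "data", one argument or row to a line. move_arm: Moves the arm, as the interface text tells. Shifts and turns lie within -1 to 1; 1 stands for 0.4 m of shift or pi/2 rad of turn. Its arguments: {"type":"object","properties":{"plan":{"type":"array","items":{"type":"object","properties":{"hand":{"type":"number"},"xyz":{"type":"array","items":{"type":"number","minimum":-1,"maximum":1}},"twist":{"type":"array","items":{"type":"number","minimum":-1,"maximum":1}}}}},"newtons":{"type":"number"}},"required":["plan"]}

```bash
mkdir -p pics; cat > h.py <<'E'
import numpy as np,cv2
from scipy.spatial.transform import Rotation as R
from cell import monitor,cams,ctrl,spotter
def ray(p,uv):
    d=np.array([(uv[0]-p["cx"])/p["fx"],(uv[1]-p["cy"])/p["fy"]]);s=d.copy()
    for _ in range(20): s=d/(1+p["k1"]*(s@s))
    T=np.array(p["world_to_cam"]);r=T[:3,:3].T@np.array([s[0],s[1],1]);return -T[:3,:3].T@T[:3,3],r
def atz(p,uv,z):
    c,r=ray(p,uv);return c+r*(z-c[2])/r[2]
def proj(p,X):
    T=np.array(p["world_to_cam"]);c=T[:3,:3]@np.array(X,float)+T[:3,3];s=c[:2]/c[2];s=s*(1+p["k1"]*(s@s))
    return np.array([p["fx"]*s[0]+p["cx"],p["fy"]*s[1]+p["cy"]])
def tri(ps,uvs):
    A=np.zeros((3,3));b=np.zeros(3)
    for p,uv in zip(ps,uvs):
        c,r=ray(p,uv);r=r/np.linalg.norm(r);M=np.eye(3)-np.outer(r,r);A+=M;b+=M@c
    return np.linalg.solve(A,b)
def save(img,n,s=1):
    cv2.imwrite("pics/"+n,cv2.resize(img[:,:,::-1],None,fx=s,fy=s,interpolation=cv2.INTER_CUBIC))
E
python3 - <<'E'
from h import *
np.set_printoptions(precision=1,suppress=True)
for n in("scene","top"):
    p=cams.camera(n);save(p["color"],n+"0.png",1.5)
    print(n,ray(p,(256,192)),p["fx"],p["k1"])
    for t in("bar","bar_hole0","block","file","file_top","file_post0","file_post1","clip_a","mug","tape","staples","marker"):
        print(t,[(np.round(d["xy"]),round(d["confidence"],2),int(d["mask"].sum()),atz(p,d["xy"],{"bar":120,"block":64,"file_post0":70,"file_post1":70}.get(t,18))[:2]) for d in spotter.masks_of(p,t)[:4]])
print(monitor.read_state())
E
```

```text
scene (array([1216.1,  -41.4, 1024.5]), array([-0.6,  0.1, -0.8])) 487.82704028712135 -0.08238397841060047
bar [(array([275., 143.]), 0.67, 151, array([436.8, 197.2])), (array([291., 202.]), 0.55, 143, array([616.9, 190.1])), (array([284., 160.]), 0.5, 184, array([494.5, 203.8])), (array([239., 138.]), 0.49, 146, array([402.5, 112. ]))]
bar_hole0 [(array([281., 159.]), 0.54, 164, array([408.9, 225. ])), (array([276., 144.]), 0.51, 114, array([352.1, 224.8])), (array([242., 142.]), 0.47, 108, array([328. , 133.5])), (array([290., 209.]), 0.45, 99, array([570.9, 207.9]))]
block [(array([280., 175.]), 0.67, 1530, array([496.5, 198.5]))]
file [(array([122., 221.]), 0.9, 2743, array([ 521.4, -204.7]))]
file_top [(array([122., 218.]), 0.77, 2855, array([ 514.5, -205.1])), (array([238., 211.]), 0.42, 140497, array([550.8,  78.7]))]
file_post0 [(array([117., 223.]), 0.86, 2849, array([ 562. , -209.1])), (array([282., 161.]), 0.25, 131, array([456. , 212.8]))]
file_post1 [(array([117., 223.]), 0.86, 2849, array([ 562. , -209.1])), (array([282., 161.]), 0.25, 131, array([456. , 212.8]))]
clip_
[... 1250 characters left out ...]
5]))]
tape [(array([337., 131.]), 0.71, 540, array([ 802.3, -135.7])), (array([364., 220.]), 0.28, 1935, array([ 508.2, -218.7]))]
staples [(array([143., 178.]), 0.9, 648, array([624.2, 492.2])), (array([292., 152.]), 0.28, 295, array([725.6,  14.8]))]
marker [(array([356., 156.]), 0.58, 216, array([ 719.7, -195.4]))]
{'t': 1.3, 'qpos': array([ 1. ,  0.3,  1.5,  0. ,  1.3, -0.1]), 'qd': array([0., 0., 0., 0., 0., 0.]), 'tau': array([  0. , -43.4, -24.6,  -0. ,   0. ,   0. ]), 'tool_pos': array([212.5, 480.1, 193.2]), 'ee_rot': array([-0.6, -3.1, -0. ]), 'wrist_force': array([ 0.5, -0.3, -0.3]), 'wrist_torque': array([-0. ,  0. , -0.1]), 'grasp_force': 0.0, 'gripper_width': 85.38251577466524}
```

View pictures.

```bash
python3 - <<'E'
from h import *
a=cv2.imread("pics/scene0.png");
c=a[150:480,120:520];cv2.imwrite("pics/sceneA.png",cv2.resize(c,None,fx=1.8,fy=1.8,interpolation=cv2.INTER_CUBIC))
a=cv2.imread("pics/top0.png");
c=a[150:430,280:640];cv2.imwrite("pics/topA.png",cv2.resize(c,None,fx=2.1,fy=2.1,interpolation=cv2.INTER_CUBIC))
E
```

```text
(no output)
```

View pics/sceneA.png

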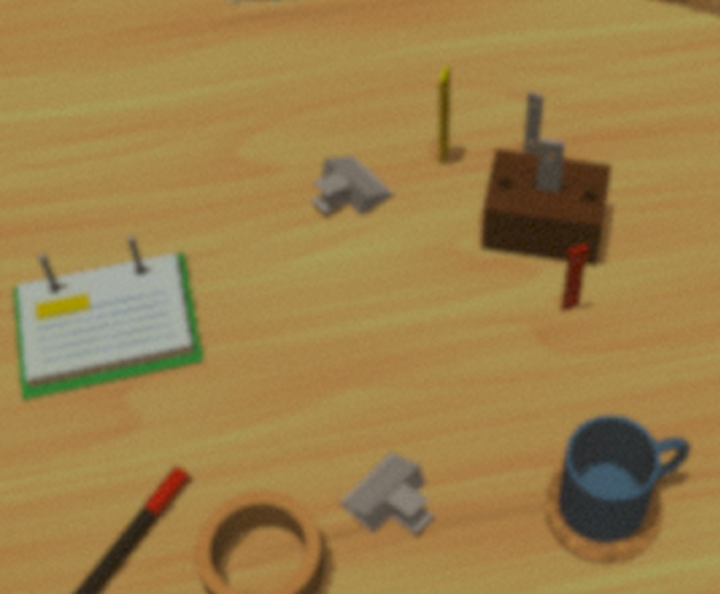

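View pics/topA.png

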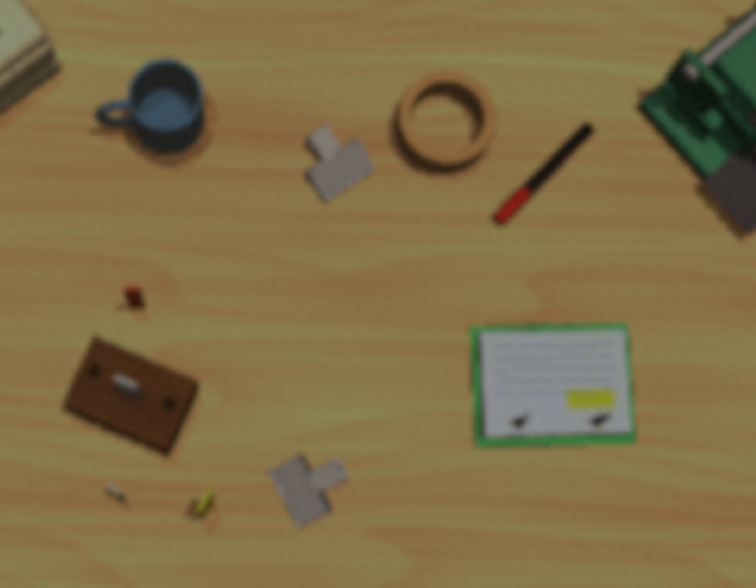

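```bash
python3 - <<'E'
from h import *
np.set_printoptions(precision=1,suppress=True)
s=cams.camera("scene");t=cams.camera("top")
S=lambda x,y:((120+x/1.8)/1.5,(150+y/1.8)/1.5)
T=lambda x,y:((280+x/2.1)/1.5,(150+y/2.1)/1.5)
print("block top corners T",[atz(t,T(*q),64)[:2] for q in((97,338),(198,380),(168,453),(66,408))])
print("penholes T",[atz(t,T(*q),64)[:2] for q in((94,370),(168,404))],"S",[atz(s,S(*q),64)[:2] for q in((590,197),(504,184))])
print("block top S",[atz(s,S(*q),64)[:2] for q in((497,150),(609,166),(604,213),(485,206))])
print("bar top S",[atz(s,S(*q),128)[:2] for q in((540,142),(563,144))],"base",[atz(s,S(*q),64)[:2] for q in((537,190),(562,191))])
print("bar T",[atz(t,T(*q),128)[:2] for q in((112,375),(138,388))])
print("board T",[atz(t,T(*q),4)[:2] for q in((471,326),(627,325),(635,441),(477,445))],"S",[atz(s,S(*q),4)[:2] for q in((14,287),(183,254),(202,361),(25,398))])
print("post bases S",[atz(s,S(*q),18)[:2] for q in((55,287),(142,270))],"tips",[atz(s,S(*q),70)[:2] for q in((43,257),(132,240))])
print("post bases T",[atz(t,T(*q),18)[:2] for q in((515,425),(595,424))],"tips",[atz(t,T(*q),70)[:2] for q in((528,416),(608,413))])
for n,q,r in(("greylook",(535,96),(533,150)),("yellow",(447,70),(443,160)),("red",(580,247),(570,308))): print(n,"S base@0",atz(s,S(*r),0)[:2])
print("look T", atz(t,T(113,491),60)[:2])
for n,p in(("scene",s),("top",t)):
  for d in spotter.masks_of(p,"bar")[:5]: print(n,d["xy"],d["confidence"],[c for c in cv2.minAreaRect(np.argwhere(d["mask"])[:,::-1].astype(np.float32))])
E
```

```text
block top corners T [array([527.7, 243. ]), array([489. , 142.8]), array([417. , 169.4]), array([457.9, 270. ])]
penholes T [array([495.9, 244.5]), array([464.6, 171.1])] S [array([498.1, 245.4]), array([467. , 170.3])]
block top S [array([425. , 173.3]), array([465.4, 273.1]), array([518.9, 253.1]), array([488.9, 147.1])]
bar top S [array([476.2, 198.9]), array([482.5, 218.6])] base [array([480.1, 198.9]), array([485.9, 221.6])]
bar T [array([481.5, 221.3]), array([470. , 196.6])]
board T [array([ 561.6, -132.5]), array([ 567. , -293.7]), array([ 447.6, -299.3]), array([ 439.7, -138.3])] S [array([ 448.6, -297.3]), array([ 442.3, -136.9]), array([ 565.5, -130.6]), array([ 572.5, -289.6])]
post bases S [array([ 466.9, -256. ]), array([ 463.7, -174.9])] tips [array([ 470.4, -254.5]), array([ 467.5, -174.6])]
post bases T [array([ 459.1, -174.4]), array([ 462.1, -255.3])] tips [array([ 461.4, -177.7]), array([ 466.2, -256. ])]
greylook S base@0 [379.5 223.6]
yellow S base@0 [374.3 131. ]
red S base@0 [574.3 211.1]
look T [379.2 221.3]
scene [291.5, 203.9] 0.62 [(292.0699768066406, 203.00999450683594), (6.646804332733154, 22.627416610717773), 8.130102157592773]
scene [283.1, 158.0] 0.61 [(283.5, 160.5), (19.0, 9.0), 90.0]
scene [242.2, 136.3] 0.5 [(243.5, 141.5), (35.0, 5.0), 90.0]
scene [239.0, 207.3] 0.47 [(255.5, 191.5), (383.0, 511.0), 90.0]
scene [276.5, 146.0] 0.4 [(276.99591064453125, 145.04507446289062), (5.613215923309326, 20.189470291137695), 5.19442892074585]
```

```bash
cat >> h.py <<'E'
np.set_printoptions(precision=4,suppress=True)
def go(target,ydeg=None,tilt=0):
    """needed total shift (units, in present tool axes) and twist (units) to TCP target; tool down, tool y at heading ydeg, tilt (deg) about tool y"""
    s=monitor.read_state();M=R.from_rotvec(s["ee_rot"]);m=M.as_matrix()
    print("t",round(s["t"],2),"pos",s["tool_pos"].round(1),"yhead",np.degrees(np.arctan2(m[1,1],m[0,1])).round(2),"z",m[:,2].round(3),"w",round(s["gripper_width"],1),"F",s["wrist_force"].round(1),"grip",round(s["grasp_force"],1))
    print("shift",m.T@(np.array(target)-s["tool_pos"])/400)
    if ydeg is not None:
        a=np.radians(ydeg);y=np.array([np.cos(a),np.sin(a),0]);z=np.array([0,0,-1.]);W=np.c_[np.cross(y,z),y,z]
        G=R.from_matrix(W)*R.from_rotvec([0,np.radians(tilt),0]);print("twist",(M.inv()*G).as_rotvec()/(np.pi/2))
E
python3 -c "
from h import *
go((480,208,165),67.2)"
```

```text
t 1.5 pos [212.5 480.1 193.2] yhead 66.12 z [ 0.  0. -1.] w 85.6 F [ 0.2 -0.2  0.2] grip 0.0
shift [-0.8868 -0.3513  0.0705]
twist [ 0.0001  0.     -0.012 ]
```

Request:
{"op": "move_arm", "data": {
  "newtons": 25,
  "plan": [
    {"hand": 0,"xyz": [-0.06,-0.025,0],"twist": [0,0,-0.012]},
    {"hand": 0,"xyz": [-0.1,-0.04,0],"twist": [0,0,0]},
    {"hand": 0,"xyz": [-0.11,-0.043,0.005],"twist": [0,0,0]},
    {"hand": 0,"xyz": [-0.11,-0.043,0.005],"twist": [0,0,0]},
    {"hand": 0,"xyz": [-0.11,-0.043,0.01],"twist": [0,0,0]},
    {"hand": 0,"xyz": [-0.11,-0.043,0.01],"twist": [0,0,0]},
    {"hand": 0,"xyz": [-0.11,-0.043,0.01],"twist": [0,0,0]},
    {"hand": 0,"xyz": [-0.1,-0.04,0.015],"twist": [0,0,0]},
    {"hand": 0,"xyz": [-0.05,-0.02,0.0155],"twist": [0,0,0]},
    {"hand": 0,"xyz": [-0.027,-0.011,0],"twist": [0,0,0]}
  ]
}}

```text
t: 2.75
tool_pos: [484.9, 212.3, 164.4]
ee_rot: [-0.622, -3.078, 0.001]
wrist_force: [0.8, -0.3, 0.1]
gripper_width: 85.3
grasp_force: 0.0
```

```bash
python3 -c "
from h import *
go((480,208,76),67.2)
s=cams.camera('scene')
b=[proj(s,(480,208,z)) for z in (64,128)];print(b)
c=s['color'][110:210,230:340];save(c,'s1.png',5)
t=cams.camera('top');print(proj(t,(480,208,128)))
"
```

```text
t 2.75 pos [484.9 212.3 164.4] yhead 67.15 z [-0.001 -0.    -1.   ] w 85.3 F [ 0.8 -0.3  0.1] grip 0.0
shift [ 0.0068 -0.0144  0.221 ]
twist [-0.0004 -0.0009 -0.0006]
[array([282.3552, 169.7738]), array([284.0249, 153.2114])]
[226.7265 219.6792]
```

View pics/s1.png

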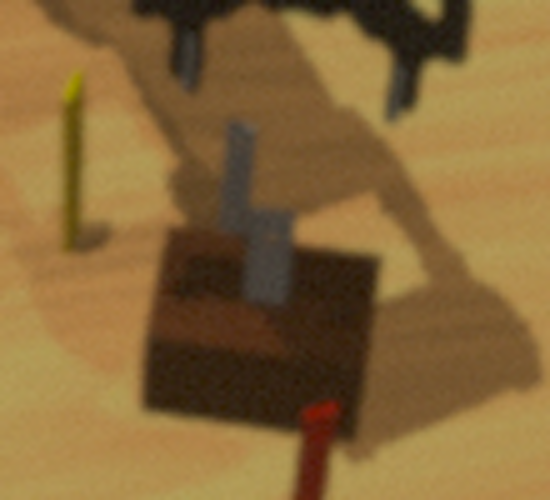

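Request:
{"op": "move_arm", "data": {
  "newtons": 25,
  "plan": [
    {"hand": 0,"xyz": [0.0105,-0.012,0]},
    {"hand": 0,"xyz": [0,0,0.03]},
    {"hand": 0,"xyz": [0,0,0.045]},
    {"hand": 0,"xyz": [0,0,0.05]},
    {"hand": 0,"xyz": [0,0,0.05]},
    {"hand": 0,"xyz": [0,0,0.04]},
    {"hand": 0,"xyz": [0,0,0.02]},
    {"hand": 0.3,"xyz": [0,0,0]},
    {"hand": 0.6,"xyz": [0,0,0]},
    {"hand": 0.8,"xyz": [0,0,0]}
  ]
}}

```text
invalid input
```

Request:
{"op": "move_arm", "data": {
  "newtons": 35,
  "plan": [
    {"hand": 1},
    {"hand": 1},
    {"hand": 1},
    {"hand": 1},
    {"hand": 1},
    {"hand": 1},
    {"hand": 1},
    {"hand": 1},
    {"hand": 1},
    {"hand": 1}
  ]
}}

```text
invalid input
```

Request:
{"op": "move_arm", "data": {
  "newtons": 25,
  "plan": [
    {"hand": 0,"xyz": [0.0105,-0.012,0],"twist": [0,0,0]},
    {"hand": 0,"xyz": [0,0,0.03],"twist": [0,0,0]},
    {"hand": 0,"xyz": [0,0,0.045],"twist": [0,0,0]},
    {"hand": 0,"xyz": [0,0,0.05],"twist": [0,0,0]},
    {"hand": 0,"xyz": [0,0,0.05],"twist": [0,0,0]},
    {"hand": 0,"xyz": [0,0,0.04],"twist": [0,0,0]},
    {"hand": 0,"xyz": [0,0,0.02],"twist": [0,0,0]},
    {"hand": 0.3,"xyz": [0,0,0],"twist": [0,0,0]},
    {"hand": 0.6,"xyz": [0,0,0],"twist": [0,0,0]},
    {"hand": 0.8,"xyz": [0,0,0],"twist": [0,0,0]}
  ]
}}

```text
t: 4.1
tool_pos: [479.5, 210.2, 71.6]
ee_rot: [0.621, 3.078, 0.001]
wrist_force: [0.8, -0.2, -0.4]
gripper_width: 32.4
grasp_force: 0.0
```

Request:
{"op": "move_arm", "data": {
  "newtons": 35,
  "plan": [
    {"hand": 1,"xyz": [0,0,0],"twist": [0,0,0]},
    {"hand": 1,"xyz": [0,0,0],"twist": [0,0,0]},
    {"hand": 1,"xyz": [0,0,0],"twist": [0,0,0]},
    {"hand": 1,"xyz": [0,0,0],"twist": [0,0,0]},
    {"hand": 1,"xyz": [0,0,0],"twist": [0,0,0]},
    {"hand": 1,"xyz": [0,0,0],"twist": [0,0,0]},
    {"hand": 1,"xyz": [0,0,0],"twist": [0,0,0]},
    {"hand": 1,"xyz": [0,0,0],"twist": [0,0,0]},
    {"hand": 1,"xyz": [0,0,0],"twist": [0,0,0]},
    {"hand": 1,"xyz": [0,0,0],"twist": [0,0,0]}
  ]
}}

```text
t: 5.35
tool_pos: [479.6, 210.1, 71.6]
ee_rot: [0.621, 3.078, 0.001]
wrist_force: [-0.2, -0.2, 6.2]
gripper_width: 20.9
grasp_force: 34.4
```

Request:
{"op": "move_arm", "data": {
  "newtons": 35,
  "plan": [
    {"hand": 1,"xyz": [0,0,-0.01],"twist": [0,0,0]},
    {"hand": 1,"xyz": [0,0,-0.02],"twist": [0,0,0]},
    {"hand": 1,"xyz": [0,0,-0.025],"twist": [0,0,0]},
    {"hand": 1,"xyz": [0,0,-0.025],"twist": [0,0,0]},
    {"hand": 1,"xyz": [0,0,-0.025],"twist": [0,0,0]},
    {"hand": 1,"xyz": [0,0,-0.025],"twist": [0,0,0]},
    {"hand": 1,"xyz": [0,0,-0.025],"twist": [0,0,0]},
    {"hand": 1,"xyz": [0,0,-0.025],"twist": [0,0,0]},
    {"hand": 1,"xyz": [0,0,-0.02],"twist": [0,0,0]},
    {"hand": 1,"xyz": [0,0,-0.01],"twist": [0,0,0]}
  ]
}}

```text
t: 6.6
tool_pos: [479.3, 210.1, 155.6]
ee_rot: [0.621, 3.079, 0.001]
wrist_force: [-0.7, -1.0, -0.9]
gripper_width: 20.7
grasp_force: 34.3
```

```bash
python3 -c "
from h import *
go((520,30,130),2.3)
s=cams.camera('scene');save(s['color'][70:190,220:350],'s2.png',4.5)
print(proj(s,(480,209,100)))
"
```

```text
t 6.6 pos [479.3 210.1 155.6] yhead 67.2 z [ 0.001  0.    -1.   ] w 20.7 F [-0.7 -1.  -0.9] grip 34.3
shift [-0.2683 -0.3755  0.0639]
twist [0.0004 0.0001 0.7211]
[283.67   160.5692]
```

View pics/s2.png

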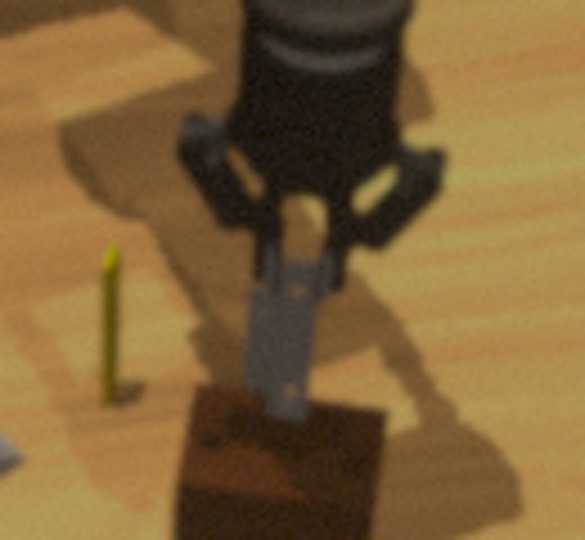

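```bash
python3 -c "
from h import *
p0=np.array([479.3,210.1]);d=(np.array([540,-20])-p0)
w=np.array([.5,1,1.2,1.2,1.2,1.2,1.2,1.2,.9,.4]);w/=w.sum()
r=[.05,.09,.1,.1,.1,.1,.1,.08,0,0]
h=67.2
for a,k in zip(w,r):
    y=np.radians(h);Y=np.array([np.cos(y),np.sin(y)]);X=np.array([-Y[1],Y[0]])
    print(round(X@d*a/400,4),round(Y@d*a/400,4),k); h-=k*90
print(h)
"
```

```text
-0.0181 -0.0236 0.05
-0.0399 -0.0442 0.09
-0.0548 -0.0457 0.1
-0.0613 -0.0366 0.1
-0.0663 -0.0265 0.1
-0.0696 -0.0158 0.1
-0.0712 -0.0048 0.1
-0.0711 0.0064 0.08
-0.0523 0.0115 0
-0.0232 0.0051 0
2.4000000000000012
```

Request:
{"op": "move_arm", "data": {
  "newtons": 35,
  "plan": [
    {"hand": 1,"xyz": [-0.018,-0.0235,-0.02],"twist": [0,0,0.05]},
    {"hand": 1,"xyz": [-0.04,-0.044,0],"twist": [0,0,0.09]},
    {"hand": 1,"xyz": [-0.055,-0.0455,0],"twist": [0,0,0.1]},
    {"hand": 1,"xyz": [-0.061,-0.0365,0],"twist": [0,0,0.1]},
    {"hand": 1,"xyz": [-0.066,-0.0265,0],"twist": [0,0,0.1]},
    {"hand": 1,"xyz": [-0.0695,-0.016,0.01],"twist": [0,0,0.1]},
    {"hand": 1,"xyz": [-0.071,-0.005,0.02],"twist": [0,0,0.1]},
    {"hand": 1,"xyz": [-0.071,0.0065,0.02],"twist": [0,0,0.081]},
    {"hand": 1,"xyz": [-0.052,0.0115,0.02],"twist": [0,0,0]},
    {"hand": 1,"xyz": [-0.023,0.005,0],"twist": [0,0,0]}
  ]
}}

```text
t: 7.9
tool_pos: [539.2, -20.3, 134.1]
ee_rot: [-2.174, -2.266, 0.001]
wrist_force: [0.7, 0.2, -1.3]
gripper_width: 20.7
grasp_force: 34.3
```

```bash
python3 -c "
from h import *
go((540,-20,70),2.3)
s=cams.camera('scene');print(proj(s,(540,-20,150)))
for d in spotter.masks_of(s,'bar')[:3]: print(d['xy'],d['confidence'],d['mask'].sum())
u,v=proj(s,(540,-20,130)).astype(int);save(s['color'][v-45:v+45,u-55:u+55],'s3.png',6);print(u,v)
for z in(60,70,80,154,162,185):print(z,proj(s,(540,-20,z)))
"
```

```text
t 7.9 pos [539.2 -20.3 134.1] yhead 2.38 z [-0.002  0.    -1.   ] w 20.7 F [ 0.7  0.2 -1.3] grip 34.3
shift [0.0006 0.0022 0.1603]
twist [-0.0011 -0.0004  0.0009]
[193.1502 182.0226]
[290.8, 201.2] 0.51 123
[241.3, 137.9] 0.5 99
[275.5, 146.7] 0.47 127
193 187
60 [196.3253 204.7558]
70 [195.9912 202.3709]
80 [195.6526 199.9523]
154 [192.9998 180.942 ]
162 [192.6965 178.7617]
185 [191.8054 172.3471]
```

View pics/s3.png

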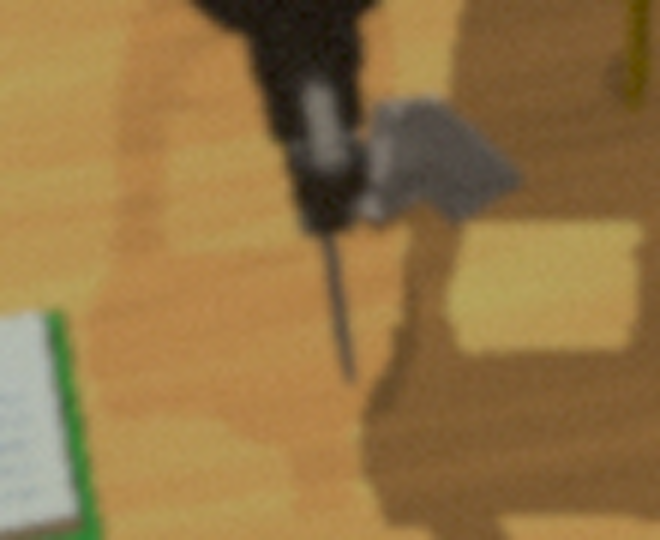

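Request:
{"op": "move_arm", "data": {
  "newtons": 28,
  "plan": [
    {"hand": 1,"xyz": [0,0,0],"twist": [0,-0.055,0]},
    {"hand": 1,"xyz": [0,0,0],"twist": [0,-0.056,0]},
    {"hand": 1,"xyz": [0.003,0,0.017],"twist": [0,0,0]},
    {"hand": 1,"xyz": [0.005,0,0.03],"twist": [0,0,0]},
    {"hand": 1,"xyz": [0.006,0,0.035],"twist": [0,0,0]},
    {"hand": 1,"xyz": [0.006,0,0.035],"twist": [0,0,0]},
    {"hand": 1,"xyz": [0.004,0,0.023],"twist": [0,0,0]},
    {"hand": 1,"xyz": [0.0018,0,0.01],"twist": [0,0,0]},
    {"hand": 1,"xyz": [0,0,0],"twist": [0,0,0]},
    {"hand": 1,"xyz": [0,0,0],"twist": [0,0,0]}
  ]
}}

```text
t: 9.25
tool_pos: [540.0, -19.7, 74.6]
ee_rot: [2.085, 2.171, -0.181]
wrist_force: [0.7, -1.1, -1.1]
gripper_width: 20.5
grasp_force: 34.3
```

```bash
cat > arc.py <<'E'
from h import *
import sys
# arc plan: bar lean th (deg) and tool lean ph (deg) per row; e0=end height error, press=mm below
L,g=87.6,22.
def plan(th,ph,press,lift=0):
    out=[]
    def tcp(t,p,pr):
        t,p=np.radians([t,p]);gp=np.array([L*np.sin(t),L*np.cos(t)-pr])
        return gp+g*np.array([-np.sin(p),-np.cos(p)])
    for i in range(1,len(th)):
        d=tcp(th[i],ph[i],press[i])-tcp(th[i-1],ph[i-1],press[i-1]);a=np.radians(ph[i-1])
        x=d@[np.cos(a),-np.sin(a)];z=d@[-np.sin(a),-np.cos(a)]
        print(i,round(x/400,4),round(z/400,4),round(-(ph[i]-ph[i-1])/90,4),"tcpz",tcp(th[i],ph[i],press[i])[1].round(1))
E
python3 -c "
from arc import *
go((540,-20,64.5))
th=[10,12,15,19,23,28,33,38,43,48,53, 57,61,64,67,69.5,71.5,73,74]
ph=[10]*7+[9,8,6,4,2,0,-2,-4,-6,-8,-9,-10]
plan(th,ph,[0]+[1]*18)
"
```

```text
t 9.25 pos [540.  -19.7  74.6] yhead 2.32 z [ 0.008 -0.173 -0.985] w 20.5 F [ 0.7 -1.1 -1.1] grip 34.3
shift [0.0036 0.     0.025 ]
1 0.0081 0.0026 0.0 tcpz 63.0
2 0.0114 0.0007 0.0 tcpz 61.9
3 0.0152 0.0019 0.0 tcpz 60.2
4 0.015 0.0029 0.0 tcpz 58.0
5 0.0184 0.0051 0.0 tcpz 54.7
6 0.0179 0.0067 0.0 tcpz 50.8
7 0.0182 0.0082 0.0111 tcpz 46.3
8 0.0172 0.01 0.0111 tcpz 41.3
9 0.0171 0.0116 0.0222 tcpz 35.7
10 0.0155 0.0134 0.0222 tcpz 29.8
11 0.0115 0.0118 0.0222 tcpz 24.7
12 0.0102 0.0128 0.0222 tcpz 19.5
13 0.0072 0.0101 0.0222 tcpz 15.4
14 0.0063 0.0106 0.0222 tcpz 11.3
15 0.0048 0.0091 0.0222 tcpz 7.8
16 0.0037 0.0074 0.0222 tcpz 5.0
17 0.0019 0.0056 0.0111 tcpz 2.9
18 0.0015 0.0038 0.0111 tcpz 1.5
```

Request:
{"op": "move_arm", "data": {
  "newtons": 28,
  "plan": [
    {"hand": 1,"xyz": [0.0017,0,0.0098],"twist": [0,0,0]},
    {"hand": 1,"xyz": [0.0013,0,0.0074],"twist": [0,0,0]},
    {"hand": 1,"xyz": [0.0015,0,0.003],"twist": [0,0,0]},
    {"hand": 1,"xyz": [0.001,0,0.0025],"twist": [0,0,0]},
    {"hand": 1,"xyz": [0.001,0,0.0015],"twist": [0,0,0]},
    {"hand": 1,"xyz": [0,0,0],"twist": [0,0,0]},
    {"hand": 1,"xyz": [0,0,0],"twist": [0,0,0]},
    {"hand": 1,"xyz": [0,0,0],"twist": [0,0,0]},
    {"hand": 1,"xyz": [0,0,0],"twist": [0,0,0]},
    {"hand": 1,"xyz": [0,0,0],"twist": [0,0,0]}
  ]
}}

```text
t: 10.5
tool_pos: [539.9, -18.8, 64.7]
ee_rot: [2.085, 2.17, -0.181]
wrist_force: [-1.9, 1.0, 5.3]
gripper_width: 20.8
grasp_force: 34.8
```

Request:
{"op": "move_arm", "data": {
  "newtons": 28,
  "plan": [
    {"hand": 1,"xyz": [0.008,0,0.0005],"twist": [0,0,0]},
    {"hand": 1,"xyz": [0.0114,0,0.001],"twist": [0,0,0]},
    {"hand": 1,"xyz": [0.0152,0,0.002],"twist": [0,0,0]},
    {"hand": 1,"xyz": [0.015,0,0.003],"twist": [0,0,0]},
    {"hand": 1,"xyz": [0.0184,0,0.005],"twist": [0,0,0]},
    {"hand": 1,"xyz": [0.018,0,0.0067],"twist": [0,0,0]},
    {"hand": 1,"xyz": [0,0,0],"twist": [0,0,0]},
    {"hand": 1,"xyz": [0,0,0],"twist": [0,0,0]},
    {"hand": 1,"xyz": [0,0,0],"twist": [0,0,0]},
    {"hand": 1,"xyz": [0,0,0],"twist": [0,0,0]}
  ]
}}

```text
t: 11.75
tool_pos: [539.7, 14.2, 52.6]
ee_rot: [2.084, 2.17, -0.178]
wrist_force: [-0.5, 3.4, 10.7]
gripper_width: 20.8
grasp_force: 37.5
```

```bash
python3 -c "
from h import *
go((540,20,50))
s=cams.camera('scene')
u,v=proj(s,(540,0,50)).astype(int);print(u,v)
save(s['color'][v-50:v+40,u-60:u+60],'s4.png',6)
"
```

```text
t 11.75 pos [539.7  14.2  52.6] yhead 2.33 z [ 0.011 -0.173 -0.985] w 20.8 F [-0.5  3.4 10.7] grip 37.5
shift [0.0153 0.0013 0.004 ]
204 205
```

View pics/s4.png

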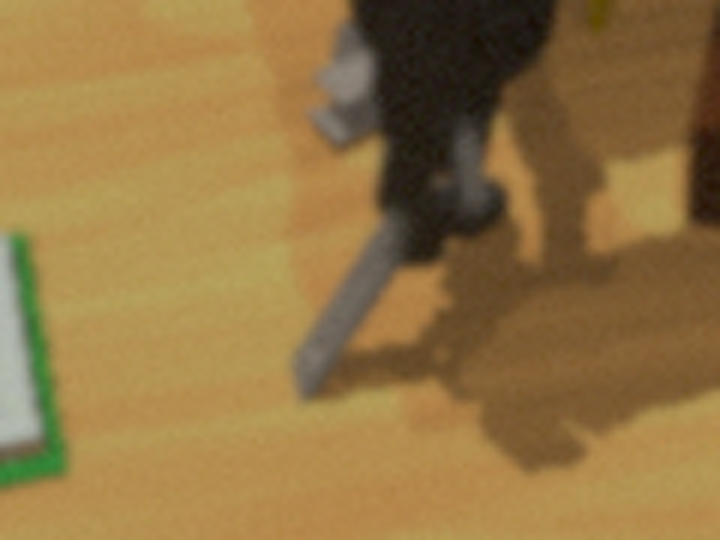

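Request:
{"op": "move_arm", "data": {
  "newtons": 28,
  "plan": [
    {"hand": 1,"xyz": [0.018,0,0.008],"twist": [0,0.011,0]},
    {"hand": 1,"xyz": [0.0172,0,0.01],"twist": [0,0.011,0]},
    {"hand": 1,"xyz": [0.0171,0,0.0116],"twist": [0,0.022,0]},
    {"hand": 1,"xyz": [0.0155,0,0.0134],"twist": [0,0.022,0]},
    {"hand": 1,"xyz": [0.0115,0,0.0118],"twist": [0,0.022,0]},
    {"hand": 1,"xyz": [0.0102,0,0.0128],"twist": [0,0.022,0]},
    {"hand": 1,"xyz": [0.0072,0,0.01],"twist": [0,0.022,0]},
    {"hand": 1,"xyz": [0.0063,0,0.0106],"twist": [0,0.022,0]},
    {"hand": 1,"xyz": [0,0,0],"twist": [0,0,0]},
    {"hand": 1,"xyz": [0,0,0],"twist": [0,0,0]}
  ]
}}

```text
t: 13.05
tool_pos: [538.0, 52.4, 12.7]
ee_rot: [-2.143, -2.231, -0.077]
wrist_force: [-0.6, 3.8, 9.6]
gripper_width: 20.8
grasp_force: 47.2
```

Request:
{"op": "move_arm", "data": {
  "newtons": 28,
  "plan": [
    {"hand": 1,"xyz": [0.0048,0,0.009],"twist": [0,0.022,0]},
    {"hand": 1,"xyz": [0.0037,0,0.0074],"twist": [0,0.022,0]},
    {"hand": 1,"xyz": [0.0018,0,0.004],"twist": [0,0.011,0]},
    {"hand": 1,"xyz": [0,0,0],"twist": [0,0,0]},
    {"hand": 1,"xyz": [0,0,0],"twist": [0,0,0]},
    {"hand": 1,"xyz": [0,0,0],"twist": [0,0,0]},
    {"hand": 1,"xyz": [0,0,0],"twist": [0,0,0]},
    {"hand": 1,"xyz": [0,0,0],"twist": [0,0,0]},
    {"hand": 1,"xyz": [0,0,0],"twist": [0,0,0]},
    {"hand": 1,"xyz": [0,0,0],"twist": [0,0,0]}
  ]
}}

```text
t: 14.3
tool_pos: [537.4, 57.2, 4.6]
ee_rot: [-2.097, -2.184, -0.165]
wrist_force: [0.6, 2.6, 5.9]
gripper_width: 20.7
grasp_force: 45.2
```

```bash
python3 -c "
from h import *
go((540,60,50),2.3)
s=cams.camera('scene')
u,v=proj(s,(540,20,30)).astype(int);print(u,v)
save(s['color'][v-50:v+40,u-60:u+60],'s5.png',6)
"
```

```text
t 14.3 pos [537.4  57.2   4.6] yhead 2.31 z [-0.004  0.154 -0.988] w 20.7 F [0.6 2.6 5.9] grip 45.2
shift [ 0.0242  0.0069 -0.111 ]
twist [ 0.0014 -0.0982  0.0002]
213 209
```

View pics/s5.png

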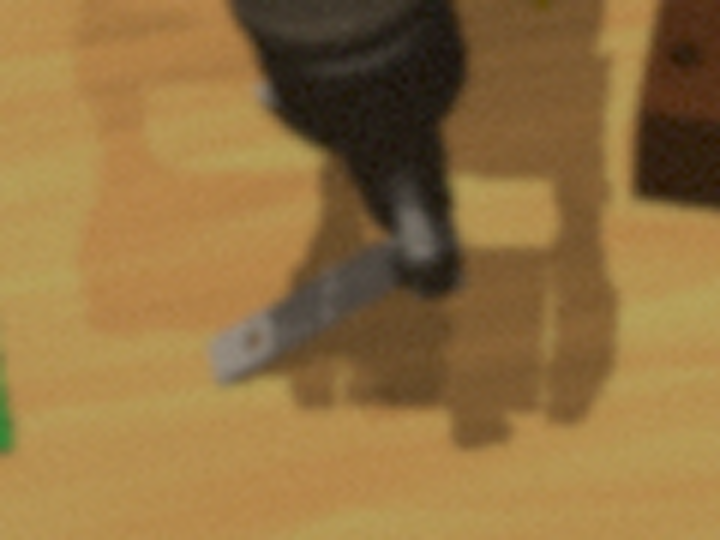

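Request:
{"op": "move_arm", "data": {
  "newtons": 90,
  "plan": [
    {"hand": 1,"xyz": [0,0,0],"twist": [0,0,0]},
    {"hand": 1,"xyz": [0,0,0],"twist": [0,0,0]},
    {"hand": 1,"xyz": [0.003,0,-0.019],"twist": [0,0,0]},
    {"hand": 1,"xyz": [0.006,0,-0.04],"twist": [0,0,0]},
    {"hand": 1,"xyz": [0.01,0,-0.065],"twist": [0,0,0]},
    {"hand": 1,"xyz": [0.01,0,-0.065],"twist": [0,0,0]},
    {"hand": 1,"xyz": [0.01,0,-0.065],"twist": [0,0,0]},
    {"hand": 1,"xyz": [0.006,0,-0.04],"twist": [0,0,0]},
    {"hand": 1,"xyz": [0,0,0],"twist": [0,-0.1,0]},
    {"hand": 1,"xyz": [0,0,0],"twist": [0,-0.095,0]}
  ]
}}

```text
t: 15.6
tool_pos: [537.1, 55.5, 124.6]
ee_rot: [2.096, 2.177, -0.162]
wrist_force: [-0.5, 0.1, -0.8]
gripper_width: 19.3
grasp_force: 88.9
```

```bash
python3 -c "
from h import *
go((465,-190,110),2.3)
M=R.from_rotvec(monitor.read_state()['ee_rot']).as_matrix();P=monitor.read_state()['tool_pos']
# path
G=P-22*M[:,2];print('grasp',G)
h=G+np.array([0,-63.5,0]);e=G+np.array([0,-85,0])
for n in('scene','top'):
  p=cams.camera(n);u,v=proj(p,G+[0,-40,0]).astype(int);print(n,u,v,'grasp',proj(p,G),'hole',proj(p,h),'end',proj(p,e))
  a=p['color'][v-35:v+35,u-45:u+45];np.save(n+'.npy',a)
  for d in spotter.masks_of(p,'bar')[:2]:print(d['xy'],d['confidence'],cv2.minAreaRect(np.argwhere(d['mask'])[:,::-1].astype(np.float32)))
a=np.hstack([np.load('scene.npy'),np.load('top.npy')]);save(a,'s6.png',4.4)
"
```

```text
t 15.6 pos [537.1  55.5 124.6] yhead 2.17 z [ 0.009 -0.156 -0.988] w 19.3 F [-0.5  0.1 -0.8] grip 88.9
shift [-0.5935 -0.2034  0.1304]
twist [ 0.0018  0.1    -0.0016]
grasp [536.8854  58.9671 146.3356]
scene 210 179 grasp [227.4514 176.4068] hole [199.8668 180.841 ] end [190.4458 182.3583]
[203.7, 174.5] 0.95 ((204.8614959716797, 175.92379760742188), (10.041226387023926, 44.74013900756836), 68.62937927246094)
[291.9, 203.0] 0.52 ((292.05487060546875, 202.506103515625), (7.067618370056152, 23.52191734313965), 6.340191841125488)
top 291 201 grasp [278.1576 200.8337] hole [299.916  201.4239] end [307.2755 201.6232]
[229.1, 195.1] 0.58 ((229.0, 194.5), (4.0, 5.0), 0.0)
[298.2, 202.7] 0.53 ((300.5, 202.0), (6.0, 21.0), 90.0)
```

View pics/s6.png

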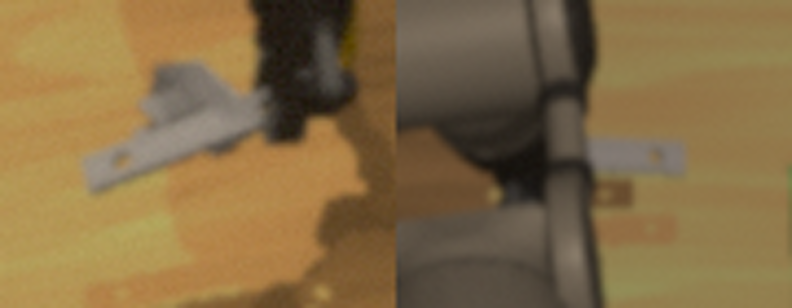

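```bash
python3 -c "
from h import *
s=cams.camera('scene');t=cams.camera('top')
for n,a,b in(('hole',(192.7,180.4),(304.9,201.2)),('end',(185.9,183.1),(311.5,201.7))):
  X=tri([s,t],[a,b]);print(n,X,proj(s,X)-a,proj(t,X)-b)
X=[atz(t,(304.9,201.2),z) for z in(120,130,140,150)];print(X)
X=[atz(s,(192.7,180.4),z) for z in(120,130,140,150)];print(X)
"
```

```text
hole [536.7739 -19.5015 151.7956] [ 0.4011 -0.0125] [0.3077 0.0387]
end [537.0183 -37.3587 146.6914] [-0.4402  0.0114] [-0.3371 -0.0401]
[array([543.2016, -21.3797, 120.    ]), array([541.2084, -20.507 , 130.    ]), array([539.2151, -19.6343, 140.    ]), array([537.2219, -18.7615, 150.    ])]
[array([511.8743, -19.6261, 120.    ]), array([519.6595, -19.8669, 130.    ]), array([527.4446, -20.1077, 140.    ]), array([535.2297, -20.3485, 150.    ])]
```

```bash
python3 -c "
from h import *
go((465,-181,115),2.3)"
```

```text
t 15.9 pos [536.4  55.9 123. ] yhead 2.25 z [ 0.006 -0.15  -0.989] w 19.1 F [ 0.4 -0.2 -1.3] grip 88.8
shift [-0.575  -0.2017  0.1078]
twist [-0.0001  0.0961 -0.0006]
```

Request:
{"op": "move_arm", "data": {
  "newtons": 90,
  "plan": [
    {"hand": 1,"xyz": [-0.03,-0.01,0.005],"twist": [0,0,0]},
    {"hand": 1,"xyz": [-0.06,-0.021,0.012],"twist": [0,0,0]},
    {"hand": 1,"xyz": [-0.08,-0.028,0.015],"twist": [0,0,0]},
    {"hand": 1,"xyz": [-0.085,-0.03,0.016],"twist": [0,0,0]},
    {"hand": 1,"xyz": [-0.085,-0.03,0.016],"twist": [0,0,0]},
    {"hand": 1,"xyz": [-0.085,-0.03,0.016],"twist": [0,0,0]},
    {"hand": 1,"xyz": [-0.08,-0.028,0.015],"twist": [0,0,0]},
    {"hand": 1,"xyz": [-0.05,-0.018,0.009],"twist": [0,0,0]},
    {"hand": 1,"xyz": [-0.02,-0.007,0.004],"twist": [0,0,0]},
    {"hand": 1,"xyz": [0,0,0],"twist": [0,0,0]}
  ]
}}

```text
t: 17.15
tool_pos: [464.7, -181.2, 115.0]
ee_rot: [2.1, 2.182, -0.16]
wrist_force: [0.2, 0.4, -1.3]
gripper_width: 19.1
grasp_force: 88.8
```

```bash
python3 -c "
from h import *
go((465,-181,115),2.3)
a=[]
for n in('scene','top'):
  p=cams.camera(n);u,v=proj(p,(470,-215,100)).astype(int);print(n,u,v)
  a.append(p['color'][v-38:v+38,u-38:u+38])
  for d in spotter.masks_of(p,'bar')[:2]:print(d['xy'],d['confidence'],cv2.minAreaRect(np.argwhere(d['mask'])[:,::-1].astype(np.float32)))
save(np.hstack(a),'s7.png',5.2)
"
```

```text
t 17.15 pos [ 464.7 -181.2  115. ] yhead 2.19 z [ 0.006 -0.151 -0.988] w 19.1 F [ 0.2  0.4 -1.3] grip 88.8
shift [ 0.0004  0.0008 -0.0001]
twist [-0.0001  0.0967 -0.0012]
scene 109 184
[98.3, 168.9] 0.77 ((96.94973754882812, 171.02210998535156), (8.640573501586914, 39.28532028198242), 66.25050354003906)
[291.0, 201.8] 0.47 ((292.0799560546875, 202.44000244140625), (6.788225173950195, 23.758790969848633), 8.130102157592773)
top 368 228
[230.0, 192.8] 0.56 ((228.5, 195.0), (6.0, 5.0), 90.0)
```

View pics/s7.png

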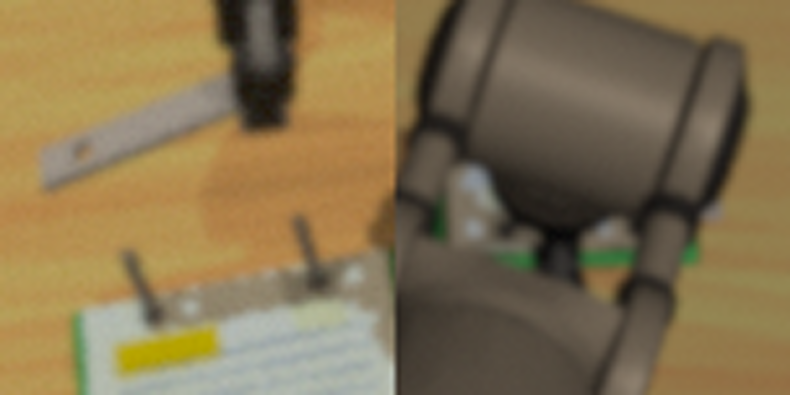

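```bash
python3 -c "
from h import *
s=cams.camera('scene')
for z in(136,140,144): print(z,proj(s,(464.7-(-0.04)*75*1,-181.2-74.7,z)))
print('hole@z',[atz(s,(86.8,175.2),z) for z in(136,140,144,148)])
print('end@z',[atz(s,(79.5,178.3),z) for z in(136,140,144,148)])
print('tips',atz(s,(95.4,194.5),70),atz(s,(128.7,187.9),70))
# bar far/near edges in mask -> line slopes vs predicted level bar
for d in spotter.masks_of(s,'bar')[:1]:
  m=d['mask'];ys,xs=np.nonzero(m)
  for c in range(xs.min(),xs.max()+1,3): r=ys[xs==c];print(c,r.min(),r.max(),end=' | ')
for tilt in(-3,0,3):
  t=np.radians(tilt);c=np.array([467.7,-255.9,140.]);D=np.array([-.04,1*np.cos(t),np.sin(t)])
  a,b=proj(s,c),proj(s,c+D*50);print(tilt,(b-a)[1]/(b-a)[0])
"
```

```text
136 [ 88.3439 177.6807]
140 [ 87.9007 176.6168]
144 [ 87.4552 175.5469]
hole@z [array([ 459.5472, -259.3441,  136.    ]), array([ 462.9529, -258.363 ,  140.    ]), array([ 466.3586, -257.3819,  144.    ]), array([ 469.7643, -256.4008,  148.    ])]
end@z [array([ 465.342 , -276.2369,  136.    ]), array([ 468.7216, -275.1797,  140.    ]), array([ 472.1012, -274.1226,  144.    ]), array([ 475.4808, -273.0654,  148.    ])]
tips [ 468.034  -255.7384   70.    ] [ 464.3402 -174.8624   70.    ]
287 209 212 | 290 195 214 | 293 192 213 | 296 194 194 | -3 -0.1556052084008807
0 -0.18971679973396532
3 -0.22483948228412962
```

```bash
python3 -c "
from h import *
s=cams.camera('scene')
from scipy.optimize import least_squares
def fit(obs,x0,fixz=None):
  # unknown: end point y,z , tilt ; x known; obs list (dist from end, uv)
  def f(q): 
    y,z,t=q[:3];return np.concatenate([proj(s,(x0+.04*0,y+d*np.cos(t),z+d*np.sin(t)))-uv for d,uv in obs])
  r=least_squares(f,[obs[0][2] if len(obs[0])>2 else 0,100,.1]);return r.x,np.degrees(r.x[2]),r.cost
e=(191,219.);h=(195.5,215.7)
print('s5',fit([(0,e),(21,h)],537))
e6=(185.9,183.1);h6=(192.7,180.4);print('s6',fit([(0,e6),(21,h6)],537))
e7=(79.5,178.3);h7=(86.8,175.2);print('s7',fit([(0,e7),(21,h7)],467))
# edge slopes: predicted for tilt
for nm,x0,y0,z0 in(('s5',537,-25,2),('s6',537,-38,147),('s7',468,-275,138)):
  for side in(11,-11):
    o=[]
    for t in(5,10,15,20,25,30,35):
      T=np.radians(t);a=proj(s,(x0+side,y0,z0));b=proj(s,(x0+side-.04*60*np.cos(T),y0+60*np.cos(T),z0+60*np.sin(T)));o.append(round((b-a)[1]/(b-a)[0],3))
    print(nm,side,o)
"
```

```text
s5 (array([-38.6044,  -4.2017,   0.873 ]), np.float64(50.0204389335777), np.float64(0.34938363447235543))
s6 (array([-37.7592, 144.545 ,   0.4718]), np.float64(27.034863749344307), np.float64(0.6337255477517207))
s7 (array([-276.1993,  137.4126,    6.6672]), np.float64(382.00501957821416), np.float64(0.05234630500707697))
s5 11 [np.float64(-0.255), np.float64(-0.307), np.float64(-0.36), np.float64(-0.418), np.float64(-0.48), np.float64(-0.548), np.float64(-0.625)]
s5 -11 [np.float64(-0.254), np.float64(-0.307), np.float64(-0.362), np.float64(-0.42), np.float64(-0.484), np.float64(-0.554), np.float64(-0.633)]
s6 11 [np.float64(-0.25), np.float64(-0.307), np.float64(-0.366), np.float64(-0.43), np.float64(-0.5), np.float64(-0.577), np.float64(-0.664)]
s6 -11 [np.float64(-0.248), np.float64(-0.307), np.float64(-0.368), np.float64(-0.433), np.float64(-0.504), np.float64(-0.582), np.float64(-0.672)]
s7 11 [np.float64(-0.249), np.float64(-0.312), np.float64(-0.38), np.float64(-0.454), np.float64(-0.539), np.float64(-0.637), np.float64(-0.754)]
s7 -11 [np.float64(-0.249), np.float64(-0.312), np.float64(-0.381), np.float64(-0.457), np.float64(-0.544), np.float64(-0.643), np.float64(-0.762)]
```

```bash
cat > tilt.py <<'E'
from h import *
def atx(p,uv,x):
    c,r=ray(p,uv);return c+r*(x-c[0])/r[0]
def measure():
    st=monitor.read_state();P=st['tool_pos'];M=R.from_rotvec(st['ee_rot']).as_matrix()
    s=cams.camera('scene');best=None
    for d in spotter.masks_of(s,'bar')+spotter.masks_of(s,'bar_hole0'):
        X=atz(s,d['xy'],P[2]+30)
        if np.hypot(*(X[:2]-P[:2]-[0,-55]))<70 and 80<d['mask'].sum()<900 and (best is None or d['confidence']>best['confidence']): best=d
    if best is None: print('no mask');return s,None
    ys,xs=np.nonzero(best['mask']);print('conf',best['confidence'],'cols',xs.min(),xs.max())
    c0,c1=xs.min()+7,xs.max()-7;up=[];lo=[]
    for c in range(c0,c1+1):
        r=ys[xs==c];up.append(atx(s,(c,r.min()-.5),P[0]-11+1)[1:]);lo.append(atx(s,(c,r.max()+.5),P[0]+11+1)[1:])
    for n,e in(('up',up),('lo',lo)):
        e=np.array(e);k=np.polyfit(e[:,0],e[:,1],1);print(n,'tilt',np.degrees(np.arctan(k[0])).round(1),'line z at tcp y',np.polyval(k,P[1]).round(1),'-tcpz',(np.polyval(k,P[1])-P[2]).round(1))
    L=xs==xs.min();e=atx(s,(xs.min()-.5,ys[xs<=xs.min()+1].mean()),P[0]);print('end y,z rel tcp',e[1:]-P[1:])
    return s,best
if __name__=='__main__': measure();go((465,-181,115),2.3)
E
python3 tilt.py;python3 tilt.py
```

```text
conf 0.81 cols 79 115
up tilt 20.7 line z at tcp y 173.7 -tcpz 58.7
lo tilt 20.4 line z at tcp y 171.3 -tcpz 56.3
end y,z rel tcp [-97.551   25.0413]
t 17.65 pos [ 465.3 -180.2  115. ] yhead 2.34 z [ 0.006 -0.152 -0.988] w 19.4 F [-0.1  0.5 -1.3] grip 88.8
shift [-0.0021 -0.0009  0.0003]
twist [0.0001 0.0969 0.0005]
conf 0.85 cols 79 116
up tilt 19.9 line z at tcp y 175.0 -tcpz 60.0
lo tilt 21.4 line z at tcp y 170.0 -tcpz 55.0
end y,z rel tcp [-97.9542  22.5923]
t 17.8 pos [ 465.2 -180.4  115. ] yhead 2.32 z [ 0.006 -0.152 -0.988] w 19.3 F [-0.1  0.  -0.9] grip 88.8
shift [-0.0015 -0.0007  0.0003]
twist [0.     0.097  0.0003]
```

```bash
python3 -c "
from h import *
s=cams.camera('scene')
for n,X,o in(('s5',(537.4,57.2,4.6),(225.5,207.3)),('s7',(464.7,-181.2,115),(122,170.6)),('s4',(539.7,14.2,52.6),(144+425/6,155+262/6)),('s3',(539.2,-20.3,134.1),(138+325/6,142+235/6))):
  X=np.array(X);print(n,o,[proj(s,X+[dx,0,dz]).round(1) for dx in(0,22) for dz in(0,20,40)])
"
```

```text
s5 (225.5, 207.3) [array([228.4, 211.4]), array([228.1, 206.9]), array([227.9, 202.3]), array([230. , 218.6]), array([229.8, 214.1]), array([229.6, 209.6])]
s7 (122, 170.6) [array([122.4, 177.1]), array([120.7, 171.8]), array([118.9, 166.4]), array([122.9, 184.4]), array([121.2, 179.1]), array([119.4, 173.8])]
s4 (214.83333333333331, 198.66666666666666) [array([210.5, 204.1]), array([210.1, 199.3]), array([209.6, 194.4]), array([212. , 211.5]), array([211.6, 206.7]), array([211.1, 201.9])]
s3 (192.16666666666666, 181.16666666666666) [array([193.6, 186. ]), array([192.8, 180.7]), array([192. , 175.2]), array([194.9, 193.7]), array([194.2, 188.4]), array([193.4, 182.9])]
```

Request:
{"op": "move_arm", "data": {
  "newtons": 55,
  "plan": [
    {"hand": 1,"xyz": [0,0,0],"twist": [0,0.096,0]},
    {"hand": 1,"xyz": [0.03,0.0125,0],"twist": [0,0,0]},
    {"hand": 1,"xyz": [0.07,0.0285,0],"twist": [0,0,0]},
    {"hand": 1,"xyz": [0.08,0.0325,0],"twist": [0,0,0]},
    {"hand": 1,"xyz": [0.08,0.0325,0.01],"twist": [0,0,0]},
    {"hand": 1,"xyz": [0.08,0.0325,0.03],"twist": [0,0,0]},
    {"hand": 1,"xyz": [0.08,0.0325,0.05],"twist": [0,0,0]},
    {"hand": 1,"xyz": [0.06,0.0245,0.05],"twist": [0,0,0]},
    {"hand": 1,"xyz": [0.037,0.013,0.0325],"twist": [0,0,0]},
    {"hand": 1,"xyz": [0,0,0.015],"twist": [0,0,0]}
  ]
}}

```text
t: 19.1
tool_pos: [539.8, 30.4, 39.0]
ee_rot: [2.174, 2.267, -0.003]
wrist_force: [-0.3, -0.2, -1.4]
gripper_width: 19.1
grasp_force: 88.8
```

```bash
python3 tilt.py
```

```text
conf 0.6 cols 176 212
up tilt 29.5 line z at tcp y 105.2 -tcpz 66.2
lo tilt 29.6 line z at tcp y 95.9 -tcpz 57.0
end y,z rel tcp [-101.6218   12.1643]
t 19.25 pos [540.1  28.7  39.9] yhead 2.28 z [ 0.    -0.002 -1.   ] w 19.3 F [-0.8  0.  -0.9] grip 88.8
shift [-0.5168 -0.2084 -0.1869]
twist [-0.      0.0012 -0.0003]
```

Request:
{"op": "move_arm", "data": {
  "newtons": 55,
  "plan": [
    {"hand": 1,"xyz": [0,0,0.02],"twist": [0,0,0]},
    {"hand": 1,"xyz": [0,0,0.03],"twist": [0,0,0]},
    {"hand": 1,"xyz": [0,0,0.02],"twist": [0,0,0]},
    {"hand": 1,"xyz": [0,0,0.01],"twist": [0,0,0]},
    {"hand": 1,"xyz": [0.001,0,0.005],"twist": [0,0,0]},
    {"hand": 1,"xyz": [0.001,0,0.004],"twist": [0,0,0]},
    {"hand": 1,"xyz": [0.001,0,0.003],"twist": [0,0,0]},
    {"hand": 1,"xyz": [0,0,0],"twist": [0,0,0]},
    {"hand": 1,"xyz": [0,0,0],"twist": [0,0,0]},
    {"hand": 1,"xyz": [0,0,0],"twist": [0,0,0]}
  ]
}}

```text
t: 20.5
tool_pos: [540.2, 30.6, 3.0]
ee_rot: [2.175, 2.265, -0.001]
wrist_force: [-0.4, -0.0, -1.0]
gripper_width: 19.3
grasp_force: 88.8
```

Not touching yet; go on in small steps.

Request:
{"op": "move_arm", "data": {
  "newtons": 55,
  "plan": [
    {"hand": 1,"xyz": [0.001,0,0.003],"twist": [0,0,0]},
    {"hand": 1,"xyz": [0.001,0,0.003],"twist": [0,0,0]},
    {"hand": 1,"xyz": [0.001,0,0.003],"twist": [0,0,0]},
    {"hand": 1,"xyz": [0.001,0,0.003],"twist": [0,0,0]},
    {"hand": 1,"xyz": [0.001,0,0.003],"twist": [0,0,0]},
    {"hand": 1,"xyz": [0,0,0],"twist": [0,0,0]},
    {"hand": 1,"xyz": [0,0,0],"twist": [0,0,0]},
    {"hand": 1,"xyz": [0,0,0],"twist": [0,0,0]},
    {"hand": 1,"xyz": [0,0,0],"twist": [0,0,0]},
    {"hand": 1,"xyz": [0,0,0],"twist": [0,0,0]}
  ]
}}

```text
t: 21.75
tool_pos: [540.1, 32.5, -3.1]
ee_rot: [2.175, 2.265, -0.002]
wrist_force: [-0.7, 0.0, -1.7]
gripper_width: 19.4
grasp_force: 88.8
```

Request:
{"op": "move_arm", "data": {
  "newtons": 55,
  "plan": [
    {"hand": 1,"xyz": [0.001,0,0.004],"twist": [0,0,0]},
    {"hand": 1,"xyz": [0.002,0,0.004],"twist": [0,0,0]},
    {"hand": 1,"xyz": [0.002,0,0.004],"twist": [0,0,0]},
    {"hand": 1,"xyz": [0.002,0,0.004],"twist": [0,0,0]},
    {"hand": 1,"xyz": [0,0,0],"twist": [0,0,0]},
    {"hand": 1,"xyz": [0,0,0],"twist": [0,0,0]},
    {"hand": 1,"xyz": [0,0,0],"twist": [0,0,0]},
    {"hand": 1,"xyz": [0,0,0],"twist": [0,0,0]},
    {"hand": 1,"xyz": [0,0,0],"twist": [0,0,0]},
    {"hand": 1,"xyz": [0,0,0],"twist": [0,0,0]}
  ]
}}

```text
t: 23.0
tool_pos: [540.1, 35.3, -9.5]
ee_rot: [2.175, 2.265, -0.001]
wrist_force: [-0.2, -2.2, 1.3]
gripper_width: 19.4
grasp_force: 88.0
```

```bash
python3 tilt.py
```

```text
conf 0.65 cols 180 214
up tilt 27.1 line z at tcp y 53.8 -tcpz 63.2
lo tilt 23.4 line z at tcp y 50.8 -tcpz 60.3
end y,z rel tcp [-101.6635   16.6222]
t 23.15 pos [540.   35.3  -9.5] yhead 2.31 z [ 0.    -0.002 -1.   ] w 19.1 F [ 0.5 -1.7  1.8] grip 88.0
shift [-0.5333 -0.2092 -0.3105]
twist [0.0001 0.001  0.0001]
```

Request:
{"op": "move_arm", "data": {
  "newtons": 55,
  "plan": [
    {"hand": 1,"xyz": [0.003,0,0.005],"twist": [0,0,0]},
    {"hand": 1,"xyz": [0.003,0,0.006],"twist": [0,0,0]},
    {"hand": 1,"xyz": [0.003,0,0.006],"twist": [0,0,0]},
    {"hand": 1,"xyz": [0.003,0,0.006],"twist": [0,0,0]},
    {"hand": 1,"xyz": [0,0,0],"twist": [0,0,0]},
    {"hand": 1,"xyz": [0,0,0],"twist": [0,0,0]},
    {"hand": 1,"xyz": [0,0,0],"twist": [0,0,0]},
    {"hand": 1,"xyz": [0,0,0],"twist": [0,0,0]},
    {"hand": 1,"xyz": [0,0,0],"twist": [0,0,0]},
    {"hand": 1,"xyz": [0,0,0],"twist": [0,0,0]}
  ]
}}

```text
t: 24.4
tool_pos: [540.0, 40.1, -18.6]
ee_rot: [2.175, 2.265, -0.001]
wrist_force: [2.3, -1.3, 3.9]
gripper_width: 19.3
grasp_force: 86.8
```

Request:
{"op": "move_arm", "data": {
  "newtons": 55,
  "plan": [
    {"hand": 1,"xyz": [0.002,0,0.006],"twist": [0,0,0]},
    {"hand": 1,"xyz": [0.002,0,0.006],"twist": [0,0,0]},
    {"hand": 1,"xyz": [0.002,0,0.006],"twist": [0,0,0]},
    {"hand": 1,"xyz": [0.001,0,0.006],"twist": [0,0,0]},
    {"hand": 1,"xyz": [0.001,0,0.004],"twist": [0,0,0]},
    {"hand": 1,"xyz": [0,0,0],"twist": [0,0,0]},
    {"hand": 1,"xyz": [0,0,0],"twist": [0,0,0]},
    {"hand": 1,"xyz": [0,0,0],"twist": [0,0,0]},
    {"hand": 1,"xyz": [0,0,0],"twist": [0,0,0]},
    {"hand": 1,"xyz": [0,0,0],"twist": [0,0,0]}
  ]
}}

```text
t: 25.65
tool_pos: [539.8, 43.8, -29.6]
ee_rot: [2.175, 2.265, -0.001]
wrist_force: [2.0, 1.5, 7.5]
gripper_width: 18.8
grasp_force: 86.4
```

```bash
python3 tilt.py
```

```text
conf 0.82 cols 181 218
up tilt 14.5 line z at tcp y 30.1 -tcpz 59.7
lo tilt 14.7 line z at tcp y 30.5 -tcpz 60.0
end y,z rel tcp [-107.7671   35.5134]
t 25.8 pos [539.8  43.8 -29.6] yhead 2.31 z [ 0.001 -0.001 -1.   ] w 19.1 F [2.3 0.7 7.7] grip 86.4
shift [-0.5544 -0.2093 -0.361 ]
twist [0.0003 0.0007 0.0001]
```

Request:
{"op": "move_arm", "data": {
  "newtons": 90,
  "plan": [
    {"hand": 1,"xyz": [0,0,-0.01],"twist": [0,0,0]},
    {"hand": 1,"xyz": [0,0,-0.03],"twist": [0,0,0]},
    {"hand": 1,"xyz": [0,0,-0.05],"twist": [0,0,0]},
    {"hand": 1,"xyz": [0,0,-0.06],"twist": [0,0,0]},
    {"hand": 1,"xyz": [0,0,-0.06],"twist": [0,0,0]},
    {"hand": 1,"xyz": [0,0,-0.05],"twist": [0,0,0]},
    {"hand": 1,"xyz": [0,0,-0.02],"twist": [0,0,0]},
    {"hand": 1,"xyz": [0,0,0],"twist": [0,-0.08,0]},
    {"hand": 1,"xyz": [0,0,0],"twist": [0,-0.08,0]},
    {"hand": 1,"xyz": [0,0,0],"twist": [0,0,0]}
  ]
}}

```text
t: 27.05
tool_pos: [538.1, 45.5, 80.7]
ee_rot: [2.04, 2.132, -0.263]
wrist_force: [0.6, 0.6, -0.9]
gripper_width: 19.4
grasp_force: 88.7
```

```bash
python3 tilt.py;python3 tilt.py; python3 -c "
from h import *
t=cams.camera('top')
for n in('bar','bar_hole0'):
  for d in spotter.masks_of(t,n)[:4]:
    ys,xs=np.nonzero(d['mask']);print(n,d['confidence'],xs.min(),xs.max(),ys.min(),ys.max(),atz(t,d['xy'],142))"
```

```text
conf 0.87 cols 180 223
up tilt 5.8 line z at tcp y 139.7 -tcpz 59.0
lo tilt 5.1 line z at tcp y 133.7 -tcpz 53.0
end y,z rel tcp [-98.5466  47.441 ]
t 27.2 pos [539.1  43.3  81.6] yhead 2.29 z [ 0.008 -0.248 -0.969] w 19.5 F [ 0.4 -0.6 -0.9] grip 88.7
shift [-0.5562 -0.2076  0.0568]
twist [-0.001   0.1599 -0.    ]
conf 0.93 cols 179 223
up tilt 6.8 line z at tcp y 140.4 -tcpz 58.9
lo tilt 6.9 line z at tcp y 138.4 -tcpz 56.8
end y,z rel tcp [-98.6711  47.0519]
t 27.35 pos [539.5  42.6  82.1] yhead 2.21 z [ 0.009 -0.249 -0.968] w 19.0 F [ 0.3 -0.  -0.7] grip 88.7
shift [-0.5544 -0.2078  0.0577]
twist [-0.0003  0.1604 -0.001 ]
bar 0.55 284 315 199 206 [528.9624   2.9772 142.    ]
bar_hole0 0.75 283 317 198 206 [539.6145 -15.9344 142.    ]
```

```bash
cat > posts.py <<'E'
from h import *
from scipy.optimize import minimize
from scipy.ndimage import map_coordinates
def posts(p,n=3):
    ims=[cams.camera(p)for _ in range(n)];P=ims[0];g=np.mean([i['color'].astype(float).mean(2) for i in ims],0)
    def score(q):
        ox,oy,a=q;s=0
        for k in(40,-40):
            b=np.array([ox-np.sin(a)*k,oy+np.cos(a)*k])
            pts=np.array([proj(P,(*b,z)) for z in np.linspace(22,68,24)])
            ext=np.array([proj(P,(*b,z)) for z in np.linspace(76,86,6)])
            d=(pts[-1]-pts[0]);d/=np.linalg.norm(d);nn=np.array([-d[1],d[0]])
            f=lambda u:map_coordinates(g,[u[:,1],u[:,0]],order=1).mean()
            s+=f(pts)-.5*f(ext)-.25*f(pts+3*nn)-.25*f(pts-3*nn)
        return s
    best=min((minimize(score,(465+dx,-215.5+dy,.04),method='Nelder-Mead',options=dict(initial_simplex=[(465+dx,-215.5+dy,.04),(468+dx,-215.5+dy,.04),(465+dx,-213+dy,.04),(465+dx,-215.5+dy,.06)])) for dx in(-3,0,3) for dy in(-2,2)),key=lambda r:r.fun)
    print(p,'origin',best.x[:2],'deg',np.degrees(best.x[2]),best.fun)
    return best.x
if __name__=='__main__': posts('scene');posts('top')
E
python3 posts.py
```

```text
scene origin [ 468.9464 -215.7708] deg 2.1509635013421695 -99.86849954085159
top origin [ 463.1694 -214.4117] deg 2.722906548722458 -105.93876911372125
```

```bash
python3 -c "
from tilt import *
ims=[cams.camera('top') for _ in range(3)];t=ims[0];g=np.mean([i['color'].astype(float) for i in ims],0)
st=monitor.read_state();P=st['tool_pos'];print(P,st['ee_rot'])
sat=g.max(2)-g.min(2)
for r in range(194,212): print(r,sat[r,286:320:3].round(0))
sc,b=measure()
ys,xs=np.nonzero(b['mask'])
for c in range(184,220,4):
  r=ys[xs==c];print(c,r.min()-.5,r.max()+.5)
"
```

```text
[539.6269  43.5146  82.0899] [ 2.0421  2.1263 -0.2594]
194 [72. 72. 72. 74. 74. 73. 73. 73. 72. 72. 72. 71.]
195 [71. 72. 71. 72. 73. 72. 72. 72. 72. 73. 71. 71.]
196 [70. 71. 72. 71. 72. 71. 71. 71. 71. 71. 72. 71.]
197 [61. 61. 63. 63. 63. 64. 64. 65. 64. 66. 70. 71.]
198 [39. 38. 43. 44. 44. 44. 44. 45. 45. 51. 65. 72.]
199 [19. 19. 23. 25. 24. 24. 25. 25. 27. 30. 55. 72.]
200 [13. 13. 14. 14. 14. 14. 14. 18. 20. 17. 49. 73.]
201 [12. 11. 11. 11. 11. 12. 12. 21. 27. 13. 45. 72.]
202 [ 9. 10. 10.  9.  9.  9. 10. 24. 36. 12. 41. 71.]
203 [ 9. 10.  9.  9.  9. 10. 10. 20. 31. 12. 39. 70.]
204 [12. 11. 11. 12. 12. 12. 12. 16. 22. 13. 40. 70.]
205 [17. 18. 18. 18. 18. 18. 18. 18. 20. 18. 44. 69.]
206 [31. 31. 32. 31. 32. 32. 33. 36. 37. 36. 54. 67.]
207 [50. 50. 50. 49. 51. 50. 50. 59. 60. 59. 65. 68.]
208 [58. 57. 57. 58. 63. 60. 57. 69. 69. 71. 71. 71.]
209 [57. 58. 58. 57. 65. 61. 58. 71. 71. 72. 72. 72.]
210 [57. 57. 57. 57. 66. 61. 58. 71. 71. 72. 72. 72.]
211 [58. 58. 57. 56. 62. 60. 56. 71. 73. 72. 71. 72.]
conf 0.76 cols 179 223
up tilt 6.5 line z at tcp y 140.6 -tcpz 58.5
lo tilt 6.0 line z at tcp y 136.1 -tcpz 54.0
end y,z rel tcp [-99.0016  46.1705]
184 185.5 194.5
188 184.5 193.5
192 183.5 192.5
196 182.5 191.5
200 181.5 189.5
204 180.5 189.5
208 179.5 188.5
212 178.5 187.5
216 177.5 187.5
```

```bash
cat > hole.py <<'E'
from tilt import *
from scipy.ndimage import gaussian_filter
def hole(n=3):
    ims=[cams.camera('scene') for _ in range(n)];s=ims[0];g=np.mean([i['color'].astype(float) for i in ims],0)
    sat=g.max(2)-g.min(2)
    d=None
    P=monitor.read_state()['tool_pos']
    c=proj(s,(P[0]+2,P[1]-77,P[2]+50));u,v=c.round().astype(int)
    w=sat[v-6:v+7,u-8:u+9]
    return s,c,w,u,v
if __name__=='__main__':
    s,c,w,u,v=hole();print(c,'cols from',u-8)
    for i,r in enumerate(w): print(v-6+i,r.round(0).astype(int))
E
python3 hole.py; python3 -c "
from h import *
t=cams.camera('top')
for z in(128,136,144): print(z,'hole',atz(t,(309.4,202.3),z),'end',atz(t,(316,202.6),z),'mid290',atz(t,(290,202.3),z))"
```

```text
[188.0318 188.3083] cols from 180
182 [ 99  99  99  99 101 100 100 101 101 100  99  96  93  88  84  75  66]
183 [100  99 100 100 100  99  98  96  91  87  81  74  67  59  53  45  39]
184 [98 98 96 93 89 88 81 73 67 59 50 44 39 34 31 28 24]
185 [89 85 79 72 64 58 50 45 40 34 30 26 26 22 22 22 23]
186 [66 58 51 43 37 33 29 27 26 26 25 23 23 22 22 23 22]
187 [45 35 30 26 26 24 25 29 36 39 32 25 23 22 21 20 22]
188 [36 26 23 22 21 23 27 44 63 63 45 30 25 22 20 22 22]
189 [37 25 24 21 22 22 30 49 67 63 44 29 22 22 21 20 22]
190 [40 26 22 23 22 22 27 38 46 43 33 26 22 21 24 24 27]
191 [45 27 22 22 21 22 22 25 29 27 25 25 25 29 35 43 52]
192 [47 29 22 21 22 21 23 25 28 32 38 44 53 59 68 76 82]
193 [55 33 25 25 27 32 38 47 53 61 72 81 83 87 89 91 92]
194 [68 49 43 47 55 61 71 77 84 86 91 91 94 92 92 89 91]
128 hole [538.6609 -34.0302 128.    ] end [538.2947 -53.5811 128.    ] mid290 [537.0803  23.3335 128.    ]
136 hole [537.083  -33.2564 136.    ] end [536.7189 -52.6964 136.    ] mid290 [535.5114  23.7821 136.    ]
144 hole [535.5051 -32.4825 144.    ] end [535.143  -51.8117 144.    ] mid290 [533.9425  24.2307 144.    ]
```

```bash
python3 -c "
from tilt import *
s=cams.camera('scene');t=cams.camera('top');X=tri([s,t],[(188.45,188.55),(309.4,202.3)]);print('tri',X)
print('scene hole at x=542',atx(s,(188.45,188.55),542),atx(s,(188.45,188.55),540))
go((467,-184.5,82),2.3,-20.7)"
```

```text
tri [538.8521 -33.3527 127.3907]
scene hole at x=542 [542.     -32.6613 131.3987] [540.     -32.6353 128.7487]
t 28.4 pos [539.7  43.5  82.1] yhead 2.31 z [ 0.01  -0.25  -0.968] w 19.4 F [-0.2  0.3 -0.8] grip 88.7
shift [-0.5442 -0.2045  0.1408]
twist [ 0.0001 -0.069   0.0001]
```

Request:
{"op": "move_arm", "data": {
  "newtons": 90,
  "plan": [
    {"hand": 1,"xyz": [-0.03,-0.0115,0.008],"twist": [0,0,0]},
    {"hand": 1,"xyz": [-0.06,-0.0225,0.0155],"twist": [0,0,0]},
    {"hand": 1,"xyz": [-0.08,-0.03,0.0205],"twist": [0,0,0]},
    {"hand": 1,"xyz": [-0.085,-0.032,0.022],"twist": [0,0,0]},
    {"hand": 1,"xyz": [-0.085,-0.032,0.022],"twist": [0,0,0]},
    {"hand": 1,"xyz": [-0.08,-0.03,0.0205],"twist": [0,0,0]},
    {"hand": 1,"xyz": [-0.07,-0.026,0.0185],"twist": [0,0,0]},
    {"hand": 1,"xyz": [-0.04,-0.015,0.01],"twist": [0,0,0]},
    {"hand": 1,"xyz": [-0.014,-0.0055,0.004],"twist": [0,0,0]},
    {"hand": 1,"xyz": [0,0,0],"twist": [0,-0.069,0]}
  ]
}}

```text
t: 29.65
tool_pos: [467.5, -186.2, 82.6]
ee_rot: [1.982, 2.056, -0.362]
wrist_force: [-0.4, 1.2, -1.6]
gripper_width: 19.1
grasp_force: 88.8
```

```bash
python3 tilt.py; python3 hole.py; python3 posts.py
```

```text
conf 0.86 cols 79 123
up tilt 0.4 line z at tcp y 141.9 -tcpz 59.3
lo tilt -2.4 line z at tcp y 136.0 -tcpz 53.5
end y,z rel tcp [-91.2468  57.5621]
t 29.8 pos [ 466.9 -182.8   81.4] yhead 2.5 z [ 0.014 -0.352 -0.936] w 19.2 F [-0.   0.9 -0.8] grip 88.7
shift [-0.0252 -0.0047 -0.0802]
twist [-0.0005  0.2289  0.0023]
[ 86.5028 179.669 ] cols from 79
174 [99 90 81 75 69 65 59 53 50 46 43 38 34 29 28 27 26]
175 [89 67 54 46 40 39 34 30 29 27 27 25 24 24 21 22 22]
176 [84 54 33 28 26 25 23 23 23 30 35 34 27 22 22 21 21]
177 [81 50 27 21 22 22 21 21 28 45 58 52 39 26 23 21 20]
178 [79 49 28 23 23 21 21 22 31 50 61 53 38 25 22 21 19]
179 [80 49 28 21 22 21 21 22 28 36 42 39 29 23 19 21 21]
180 [80 53 29 22 19 21 21 20 22 26 29 28 26 27 29 31 35]
181 [85 59 32 21 20 22 22 25 27 30 35 41 46 50 55 63 71]
182 [90 65 42 32 34 39 43 48 54 62 69 75 81 84 87 90 96]
183 [ 97  81  65  63  69  76  81  84  87  89  95  97 101 101 101 103 104]
184 [103  98  94  92  94 101 100 103 102 103 104 106 103 105 104 106 106]
185 [106 105 106 103 107 105 106 108 105 106 106 105 106 105 104 103 105]
186 [108 107 107 107 108 107 106 108 104 106 106 106 103 102 104 102 101]
scene origin [ 464.6588 -216.6585] deg 2.54144044701372 -94.88489918566205
top origin [ 460.3779 -212.2238] deg 4.713831409209965 -63.3677599117578
```

```bash
python3 -c "
from tilt import *
s=cams.camera('scene')
for x in(467,470):print(atx(s,(89.15,177.7),x))
go((467,-184,82),2.3,-20.7)
ims=[cams.camera('scene')['color'].astype(float) for _ in range(4)];g=np.mean(ims,0).mean(2)
for (u0,u1,v0,v1) in((91,104,192,208),(124,137,185,201)):
  print('cols',u0)
  for v in range(v0,v1): print(v,g[v,u0:u1].round(0).astype(int))
"
```

```text
[ 467.     -254.375   134.6454]
[ 470.     -253.5221  138.2094]
t 30.3 pos [ 466.9 -184.6   82. ] yhead 2.29 z [ 0.014 -0.353 -0.936] w 19.6 F [ 0.   0.5 -1.2] grip 88.7
shift [ 0.0015  0.0002 -0.0007]
twist [ 0.     -0.0002 -0.0002]
cols 91
192 [137 135 136 135 134 135 136 135 135 138 136 136 136]
193 [136 135 133 128 125 125 130 135 136 139 138 138 138]
194 [136 134 127 117 106 109 121 134 138 139 137 137 138]
195 [139 138 128 113  97  94 114 130 138 141 139 141 139]
196 [141 139 134 118  95  86 102 124 138 140 142 140 141]
197 [143 141 137 124 104  86  94 118 136 140 142 142 141]
198 [141 142 139 131 112  92  89 110 130 139 141 139 139]
199 [141 140 140 134 121  99  87  99 120 133 137 137 138]
200 [140 137 139 136 128 110  88  88 108 124 132 133 133]
201 [138 136 136 134 130 115  94  84  96 116 129 132 131]
202 [134 134 134 132 132 121 104  89  87 106 125 132 126]
203 [136 139 144 143 142 138 124 101  85  95 110 119 119]
204 [150 153 160 163 162 158 143 114  87  82  97 110 118]
205 [167 169 172 176 176 171 156 124  87  73  83 102 117]
206 [180 179 178 179 178 175 159 126  90  68  
[... 306 characters left out ...]
128]
189 [139 136 127 111  90  88 107 123 127 126 125 126 127]
190 [138 138 131 116  92  83 100 118 127 126 126 127 128]
191 [138 137 134 120  99  84  94 114 124 128 131 130 129]
192 [138 136 135 125 105  84  87 109 124 130 131 130 132]
193 [139 139 138 131 113  91  84 103 122 130 131 130 131]
194 [140 141 137 133 119  94  83  95 118 129 131 130 127]
195 [140 136 136 133 122 104  86  91 117 135 138 131 123]
196 [137 136 139 138 136 118  92  89 115 137 139 128 115]
197 [138 133 137 143 141 124  95  83  97 113 121 114 105]
198 [140 128 126 128 126 112  89  72  76  87  95 101 104]
199 [129 126 124 119 111  96  77  66  63  69  84  98 109]
200 [126 128 126 121 110  92  73  64  63  71  86  97 110]
```

```bash
python3 -c "
from tilt import *
s=cams.camera('scene')
print('tip1',atz(s,(95.1,193.4),70),'tip0',atz(s,(128.2,187.0),70))
print('mid1 row200 col97.5',[atx(s,(97.45,200),x) for x in(466,470)],'post0 (129.4,193)',[atx(s,(129.75,193),x) for x in(463,467)])
print('base1',atz(s,(100.3,206.3),18),'base0',atz(s,(131.5,199.3),18))"
```

```text
tip1 [ 464.5444 -256.3748   70.    ] tip0 [ 461.3328 -175.8891   70.    ]
mid1 row200 col97.5 [array([ 466.    , -256.9089,   44.4184]), array([ 470.    , -255.7596,   49.6453])] post0 (129.4,193) [array([ 463.    , -176.4685,   47.4847]), array([ 467.    , -175.7511,   52.6744])]
base1 [ 466.8548 -256.1966   18.    ] base0 [ 461.0113 -177.4945   18.    ]
```

Request:
{"op": "move_arm", "data": {
  "newtons": 90,
  "plan": [
    {"hand": 1,"xyz": [0.004,0,0.011],"twist": [0,0,0]},
    {"hand": 1,"xyz": [0.008,0,0.021],"twist": [0,0,0]},
    {"hand": 1,"xyz": [0.01,0,0.027],"twist": [0,0,0]},
    {"hand": 1,"xyz": [0.01,0,0.027],"twist": [0,0,0]},
    {"hand": 1,"xyz": [0.008,0,0.021],"twist": [0,0,0]},
    {"hand": 1,"xyz": [0.004,0,0.01],"twist": [0,0,0]},
    {"hand": 1,"xyz": [0,0,0],"twist": [0,0,0]},
    {"hand": 1,"xyz": [0,0,0],"twist": [0,0,0]},
    {"hand": 1,"xyz": [0,0,0],"twist": [0,0,0]},
    {"hand": 1,"xyz": [0,0,0],"twist": [0,0,0]}
  ]
}}

```text
t: 31.8
tool_pos: [467.1, -184.5, 32.2]
ee_rot: [1.98, 2.062, -0.361]
wrist_force: [-0.3, 0.2, -1.6]
gripper_width: 19.2
grasp_force: 88.7
```

```bash
python3 tilt.py; python3 hole.py;python3 -c "
from h import *
s=cams.camera('scene');save(s['color'][150:220,70:160],'s8.png',7)"
```

```text
conf 0.71 cols 85 127
up tilt 5.2 line z at tcp y 93.6 -tcpz 61.4
lo tilt -0.1 line z at tcp y 86.8 -tcpz 54.7
end y,z rel tcp [-92.3189  57.437 ]
t 31.95 pos [ 467.  -184.5   32. ] yhead 2.31 z [ 0.014 -0.353 -0.935] w 19.3 F [-0.7 -1.  -1.3] grip 88.7
shift [-0.0649 -0.0046 -0.1973]
twist [0.0002 0.23   0.    ]
[ 91.7802 192.297 ] cols from 84
186 [105 103  99  93  93  88  83  77  70  65  58  51  47  44  40  37  33]
187 [99 87 75 65 61 55 49 45 39 38 33 30 28 27 25 24 24]
188 [88 67 49 39 34 30 27 26 26 27 27 27 25 23 22 22 20]
189 [84 57 34 25 24 23 21 22 26 36 45 41 30 23 22 21 20]
190 [81 55 31 24 22 19 23 24 31 52 61 55 36 25 20 19 20]
191 [83 54 32 23 21 21 22 23 33 48 55 45 31 24 20 21 20]
192 [84 56 32 23 19 20 22 23 28 34 33 30 25 22 23 25 26]
193 [86 60 34 20 20 21 20 20 22 23 22 21 23 28 36 43 50]
194 [90 65 38 25 23 27 28 31 34 34 27 22 29 49 67 77 81]
195 [92 75 53 41 45 49 53 59 67 62 50 31 33 59 81 89 94]
196 [92 84 76 73 76 79 80 84 87 83 66 44 34 54 78 91 93]
197 [93 91 88 91 92 91 92 92 91 88 76 52 35 48 73 88 92]
198 [94 93 94 92 92 94 94 95 94 91 83 64 39 43 67 85 91]
```

View pics/s8.png

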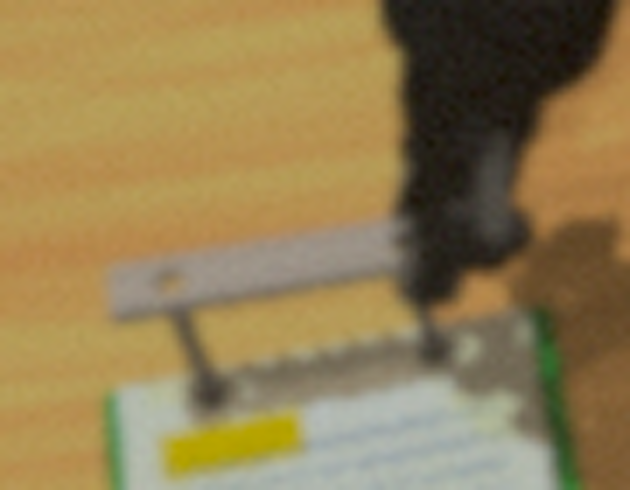

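```bash
python3 -c "
from h import *
s=cams.camera('scene')
X=atz(s,(95.1,193.6),70);print(X)
for zh in(80,83,86,89):
  a=proj(s,(X[0],X[1],zh));J=np.c_[proj(s,(X[0]+1,X[1],zh))-a,proj(s,(X[0],X[1]+1,zh))-a]
  print(zh,a,'hole minus post (x,y mm)',np.linalg.solve(J,np.array([93.95,190.4])-a))
"
```

```text
[ 465.1528 -256.39     70.    ]
80 [ 94.0797 191.1611] hole minus post (x,y mm) [-2.3704 -0.2553]
83 [ 93.7711 190.4229] hole minus post (x,y mm) [0.0182 0.4279]
86 [ 93.4612 189.6817] hole minus post (x,y mm) [2.4123 1.1129]
89 [ 93.1501 188.9374] hole minus post (x,y mm) [4.8119 1.7996]
```

Request:
{"op": "move_arm", "data": {
  "newtons": 90,
  "plan": [
    {"hand": 1,"xyz": [0.0027,0,0.007],"twist": [0,0,0]},
    {"hand": 1,"xyz": [0.0027,0,0.007],"twist": [0,0,0]},
    {"hand": 1,"xyz": [0.0018,0,0.0047],"twist": [0,0,0]},
    {"hand": 1,"xyz": [0.0013,0,0.0035],"twist": [0,0,0]},
    {"hand": 1,"xyz": [0.0013,0,0.0035],"twist": [0,0,0]},
    {"hand": 1,"xyz": [0.0009,0,0.0023],"twist": [0,0,0]},
    {"hand": 1,"xyz": [0,0,0],"twist": [0,0,0]},
    {"hand": 1,"xyz": [0,0,0],"twist": [0,0,0]},
    {"hand": 1,"xyz": [0,0,0],"twist": [0,0,0]},
    {"hand": 1,"xyz": [0,0,0],"twist": [0,0,0]}
  ]
}}

```text
t: 33.45
tool_pos: [467.0, -184.5, 19.9]
ee_rot: [1.981, 2.062, -0.361]
wrist_force: [-0.1, 0.2, -1.0]
gripper_width: 19.2
grasp_force: 88.7
```

Request:
{"op": "move_arm", "data": {
  "newtons": 90,
  "plan": [
    {"hand": 1,"xyz": [0.0018,0,0.0047],"twist": [0,0,0]},
    {"hand": 1,"xyz": [0.0018,0,0.0047],"twist": [0,0,0]},
    {"hand": 1,"xyz": [0.0018,0,0.0047],"twist": [0,0,0]},
    {"hand": 1,"xyz": [0,0,0],"twist": [0,0,0]},
    {"hand": 1,"xyz": [0,0,0],"twist": [0,0,0]},
    {"hand": 1,"xyz": [0,0,0],"twist": [0,0,0]},
    {"hand": 1,"xyz": [0,0,0],"twist": [0,0,0]},
    {"hand": 1,"xyz": [0,0,0],"twist": [0,0,0]},
    {"hand": 1,"xyz": [0,0,0],"twist": [0,0,0]},
    {"hand": 1,"xyz": [0,0,0],"twist": [0,0,0]}
  ]
}}

```text
t: 34.7
tool_pos: [466.9, -184.4, 13.8]
ee_rot: [1.981, 2.062, -0.362]
wrist_force: [-0.1, -1.2, -1.9]
gripper_width: 18.9
grasp_force: 88.7
```

```bash
python3 tilt.py; sed -i 's/P\[2\]+50/P[2]+53/' hole.py; python3 hole.py
```

```text
conf 0.84 cols 88 128
up tilt 0.4 line z at tcp y 72.5 -tcpz 58.6
lo tilt 1.0 line z at tcp y 69.1 -tcpz 55.2
end y,z rel tcp [-90.1921  56.6661]
t 34.85 pos [ 466.9 -184.4   13.9] yhead 2.31 z [ 0.014 -0.353 -0.935] w 19.1 F [-1.1 -0.6 -2.2] grip 88.7
shift [-0.0812 -0.0044 -0.2396]
twist [-0.      0.2299  0.0001]
[ 93.3664 195.917 ] cols from 85
190 [101 101  98  99  98  96  91  88  85  82  77  72  66  61  56  50  44]
191 [99 98 90 84 80 73 68 63 56 50 46 42 38 35 31 29 27]
192 [98 90 73 55 48 42 39 36 32 30 26 25 24 23 23 21 21]
193 [98 83 59 37 28 25 24 23 21 20 19 21 23 24 21 21 20]
194 [98 83 53 30 23 22 21 20 19 18 19 25 30 28 23 22 22]
195 [96 80 52 30 22 21 20 21 20 19 19 23 28 26 23 23 21]
196 [92 81 55 31 22 20 21 20 20 18 20 22 23 24 22 21 21]
197 [91 79 56 32 22 20 20 20 20 21 20 19 20 22 25 28 32]
198 [92 83 61 35 24 21 22 23 26 28 25 23 21 29 43 56 62]
199 [93 88 69 45 33 36 41 47 50 53 52 41 29 42 64 78 86]
200 [97 92 85 71 66 71 77 80 83 82 77 60 40 41 66 85 91]
201 [97 96 97 91 90 92 94 95 95 93 91 72 47 36 53 72 80]
202 [99 98 98 98 97 97 95 96 93 92 85 69 48 32 37 54 59]
```

Request:
{"op": "move_arm", "data": {
  "newtons": 90,
  "plan": [
    {"hand": 1,"xyz": [0.0018,0,0.0047],"twist": [0,0,0]},
    {"hand": 1,"xyz": [0.0018,0,0.0047],"twist": [0,0,0]},
    {"hand": 1,"xyz": [0.0018,0,0.0047],"twist": [0,0,0]},
    {"hand": 1,"xyz": [0.0018,0,0.0047],"twist": [0,0,0]},
    {"hand": 1,"xyz": [0,0,0],"twist": [0,0,0]},
    {"hand": 1,"xyz": [0,0,0],"twist": [0,0,0]},
    {"hand": 1,"xyz": [0,0,0],"twist": [0,0,0]},
    {"hand": 1,"xyz": [0,0,0],"twist": [0,0,0]},
    {"hand": 1,"xyz": [0,0,0],"twist": [0,0,0]},
    {"hand": 1,"xyz": [0,0,0],"twist": [0,0,0]}
  ]
}}

```text
t: 36.25
tool_pos: [466.9, -184.4, 5.8]
ee_rot: [1.981, 2.062, -0.362]
wrist_force: [-1.4, -2.5, -2.6]
gripper_width: 19.0
grasp_force: 88.6
```

```bash
python3 tilt.py; python3 -c "
from h import *
ims=[cams.camera('scene')['color'].astype(float) for _ in range(3)];g=np.mean(ims,0)
sat=g.max(2)-g.min(2)
for v in range(190,206): print(v,sat[v,86:106].round(0).astype(int),g.mean(2)[v,90:104].round(0).astype(int))"
```

```text
conf 0.81 cols 88 129
up tilt 3.2 line z at tcp y 66.0 -tcpz 60.2
lo tilt 2.6 line z at tcp y 63.6 -tcpz 57.8
end y,z rel tcp [-92.0947  57.6176]
t 36.4 pos [ 466.9 -184.4    5.8] yhead 2.3 z [ 0.014 -0.353 -0.935] w 18.9 F [-1.  -2.3 -1.8] grip 88.6
shift [-0.0883 -0.0044 -0.2584]
twist [0.     0.2299 0.    ]
190 [100 100  99 102 102 101 101  99 100  99 100  99  98  99  96  97  94  89
  89  87] [136 137 136 137 137 137 138 137 138 138 138 138 140 138]
191 [102 102 100 101 100 100 100  98  98  98  95  92  91  88  83  79  71  66
  64  60] [136 137 137 137 137 137 138 139 139 137 141 139 142 142]
192 [101 100 100  98  97  96  90  90  86  81  79  72  65  62  54  47  42  38
  35  34] [138 138 138 139 139 138 138 139 141 143 142 144 143 145]
193 [100  96  88  82  78  71  68  63  57  50  45  42  39  34  31  27  26  24
  23  24] [142 140 140 140 141 138 136 138 142 144 145 145 146 147]
194 [98 87 70 54 46 42 39 35 29 27 26 25 24 23 22 23 20 21 22 20] [143 145 143 140 139 134 128 127 136 143 147 148 147 147]
195 [95 79 54 35 27 25 24 22 19 19 18 21 26 23 23 21 21 22 21 21] [145 145 143 138 1
[... 579 characters left out ...]
 34 45 54 63 70 75 74] [134 135 133 128 122 119 115 107 101 103 111 117 120 125]
201 [96 88 66 43 35 37 43 46 50 54 47 35 29 41 58 69 73 73 75 68] [120 117 117 118 119 116 109  95  84  93 112 127 134 135]
202 [97 93 82 66 64 70 75 77 78 74 63 46 31 36 50 58 55 50 49 45] [123 124 127 132 129 126 117 101  83  86 106 126 135 132]
203 [99 95 87 82 77 78 75 73 69 69 58 42 26 25 33 37 37 34 32 32] [136 139 143 145 139 128 122 107  86  81  93 113 127 126]
204 [85 76 66 58 55 50 49 45 45 43 41 33 24 19 22 26 29 29 29 28] [153 155 158 158 143 124 113  98  84  73  84 103 122 127]
205 [61 43 31 22 20 24 31 33 29 30 29 26 20 16 16 22 24 27 27 28] [171 169 169 164 144 119 103  92  81  70  72  82 105 115]
```

Request:
{"op": "move_arm", "data": {
  "newtons": 90,
  "plan": [
    {"hand": 1,"xyz": [-0.0023,0,0.0009],"twist": [0,0,0]},
    {"hand": 1,"xyz": [0.0018,0,0.0047],"twist": [0,0,0]},
    {"hand": 1,"xyz": [0.0018,0,0.0047],"twist": [0,0,0]},
    {"hand": 1,"xyz": [0.0018,0,0.0047],"twist": [0,0,0]},
    {"hand": 1,"xyz": [0.0018,0,0.0047],"twist": [0,0,0]},
    {"hand": 1,"xyz": [0.0018,0,0.0047],"twist": [0,0,0]},
    {"hand": 1,"xyz": [0,0,0],"twist": [0,0,0]},
    {"hand": 1,"xyz": [0,0,0],"twist": [0,0,0]},
    {"hand": 1,"xyz": [0,0,0],"twist": [0,0,0]},
    {"hand": 1,"xyz": [0,0,0],"twist": [0,0,0]}
  ]
}}

```text
t: 37.8
tool_pos: [467.0, -185.4, -4.2]
ee_rot: [1.98, 2.062, -0.361]
wrist_force: [0.3, -0.6, -0.2]
gripper_width: 19.3
grasp_force: 88.7
```

```bash
python3 tilt.py
```

```text
conf 0.85 cols 89 129
up tilt 4.4 line z at tcp y 59.6 -tcpz 63.8
lo tilt 1.0 line z at tcp y 47.8 -tcpz 52.0
end y,z rel tcp [-92.2061  53.7922]
t 37.95 pos [ 467.  -185.4   -4.2] yhead 2.31 z [ 0.014 -0.353 -0.935] w 19.0 F [-0.3 -1.3 -0.6] grip 88.7
shift [-0.0949 -0.0046 -0.2827]
twist [0.0001 0.23   0.0001]
```

Request:
{"op": "move_arm", "data": {
  "newtons": 90,
  "plan": [
    {"hand": 1,"xyz": [0.0018,0,0.0047],"twist": [0,0,0]},
    {"hand": 1,"xyz": [0.0018,0,0.0047],"twist": [0,0,0]},
    {"hand": 1,"xyz": [0.0018,0,0.0047],"twist": [0,0,0]},
    {"hand": 1,"xyz": [0,0,0],"twist": [0,0,0]},
    {"hand": 1,"xyz": [0,0,0],"twist": [0,0,0]},
    {"hand": 0.6,"xyz": [0,0,0],"twist": [0,0,0]},
    {"hand": 0.5,"xyz": [0,0,0],"twist": [0,0,0]},
    {"hand": 0.5,"xyz": [0,0,0],"twist": [0,0,0]},
    {"hand": 0.5,"xyz": [0,0,0],"twist": [0,0,0]},
    {"hand": 0.5,"xyz": [0,0,0],"twist": [0,0,0]}
  ]
}}

```text
t: 39.2
tool_pos: [467.0, -185.3, -10.3]
ee_rot: [1.98, 2.062, -0.362]
wrist_force: [-1.3, -0.8, 0.1]
gripper_width: 42.5
grasp_force: 0.0
```

```bash
python3 tilt.py; python3 -c "
from h import *
s=cams.camera('scene')
ends=[proj(s,(466.8+.04*61,-215.5-61,z)) for z in(20,30,40)];print(ends)
for d in spotter.masks_of(s,'bar')[:5]:
  ys,xs=np.nonzero(d['mask']);print(d['confidence'],d['xy'],xs.min(),xs.max(),ys.min(),ys.max())"
```

```text
conf 0.72 cols 92 129
up tilt 3.6 line z at tcp y 25.9 -tcpz 36.1
lo tilt 5.3 line z at tcp y 25.8 -tcpz 36.1
end y,z rel tcp [-91.8252  32.3347]
t 39.35 pos [ 467.  -185.3  -10.3] yhead 2.31 z [ 0.014 -0.353 -0.935] w 42.6 F [ 0.2  0.3 -0.6] grip 0.0
shift [-0.1005 -0.0045 -0.297 ]
twist [0.     0.2299 0.0001]
[array([ 91.9927, 207.9572]), array([ 90.9789, 205.6871]), array([ 89.9523, 203.3865])]
0.74 [111.8, 202.3] 92 130 196 211
0.46 [292.3, 198.8] 288 297 191 214
```

Request:
{"op": "move_arm", "data": {
  "newtons": 30,
  "plan": [
    {"hand": 0.4,"xyz": [-0.008,0,-0.02],"twist": [0,0,0]},
    {"hand": 0.4,"xyz": [-0.018,0,-0.048],"twist": [0,0,0]},
    {"hand": 0.4,"xyz": [-0.026,0,-0.068],"twist": [0,0,0]},
    {"hand": 0.4,"xyz": [-0.026,0,-0.068],"twist": [0,0,0]},
    {"hand": 0.4,"xyz": [-0.026,0,-0.068],"twist": [0,0,0]},
    {"hand": 1,"xyz": [-0.011,0,-0.032],"twist": [0,0.115,0]},
    {"hand": 1,"xyz": [0,0,0],"twist": [0,0.115,0]},
    {"hand": 1,"xyz": [-0.03,0,0],"twist": [0,0,0]},
    {"hand": 1,"xyz": [-0.03,0,0],"twist": [0,0,0]},
    {"hand": 1,"xyz": [-0.015,0,0],"twist": [0,0,0]}
  ]
}}

```text
t: 40.7
tool_pos: [467.2, -215.4, 118.4]
ee_rot: [2.172, 2.26, -0.019]
wrist_force: [-0.3, 0.4, 0.9]
gripper_width: -0.1
grasp_force: 0.0
```

```bash
python3 -c "
from h import *
go((467,-215.5,10),2.3)
s=cams.camera('scene')
for d in spotter.masks_of(s,'bar')[:5]:
  ys,xs=np.nonzero(d['mask']);
  if xs.max()<200:
    print(d['confidence'],d['xy'],xs.min(),xs.max(),ys.min(),ys.max())
    for c in range(xs.min(),xs.max(),5): r=ys[xs==c];print(c,r.min()-.5,r.max()+.5,end=' | ')
o=np.array([466.8,-215.5]);D=np.array([-.04,.999]);N=np.array([.999,.04])
for k in(-61,61):
  for w in(-11,11): print(k,w,proj(s,(*(o+D*k+N*w),22)))"
```

```text
t 40.7 pos [ 467.2 -215.4  118.4] yhead 2.27 z [-0.003 -0.014 -1.   ] w -0.1 F [-0.3  0.4  0.9] grip 0.0
shift [0.0035 0.0007 0.271 ]
twist [-0.0025  0.0085 -0.0003]
0.74 [115.7, 201.3] 92 141 195 210
92 203.5 207.5 | 97 203.5 210.5 | 102 200.5 208.5 | 107 200.5 208.5 | 112 199.5 207.5 | 117 198.5 205.5 | 122 197.5 205.5 | 127 196.5 204.5 | 132 199.5 203.5 | 137 194.5 202.5 | -61 -11 [ 91.5419 203.9846]
-61 11 [ 92.0934 211.0546]
61 -11 [139.8805 194.5269]
61 11 [140.9165 201.4221]
```

Request:
{"op": "move_arm", "data": {
  "newtons": 30,
  "plan": [
    {"hand": 1,"xyz": [0,0,0.03],"twist": [0,0,0]},
    {"hand": 1,"xyz": [0,0,0.06],"twist": [0,0,0]},
    {"hand": 1,"xyz": [0,0,0.07],"twist": [0,0,0]},
    {"hand": 1,"xyz": [0,0,0.06],"twist": [0,0,0]},
    {"hand": 1,"xyz": [0,0,0.04],"twist": [0,0,0]},
    {"hand": 1,"xyz": [0,0,0.02],"twist": [0,0,0]},
    {"hand": 1,"xyz": [0,0,0.006],"twist": [0,0,0]},
    {"hand": 1,"xyz": [0,0,0.004],"twist": [0,0,0]},
    {"hand": 1,"xyz": [0,0,0],"twist": [0,0,0]},
    {"hand": 1,"xyz": [0,0,0],"twist": [0,0,0]}
  ]
}}

```text
t: 42.05
tool_pos: [467.5, -217.3, 3.2]
ee_rot: [2.172, 2.258, -0.016]
wrist_force: [-0.6, 0.4, -0.4]
gripper_width: -0.1
grasp_force: 0.0
```

Request:
{"op": "move_arm", "data": {
  "newtons": 30,
  "plan": [
    {"hand": 1,"xyz": [0,0,0.008],"twist": [0,0,0]},
    {"hand": 1,"xyz": [0,0,0.006],"twist": [0,0,0]},
    {"hand": 1,"xyz": [0,0,0.005],"twist": [0,0,0]},
    {"hand": 1,"xyz": [0,0,0.005],"twist": [0,0,0]},
    {"hand": 1,"xyz": [0,0,0.005],"twist": [0,0,0]},
    {"hand": 1,"xyz": [0,0,0.005],"twist": [0,0,0]},
    {"hand": 1,"xyz": [0,0,0],"twist": [0,0,0]},
    {"hand": 1,"xyz": [0,0,0],"twist": [0,0,0]},
    {"hand": 1,"xyz": [0,0,0],"twist": [0,0,0]},
    {"hand": 1,"xyz": [0,0,0],"twist": [0,0,0]}
  ]
}}

```text
t: 43.3
tool_pos: [467.3, -217.3, -10.7]
ee_rot: [2.173, 2.259, -0.016]
wrist_force: [0.6, -0.1, 0.0]
gripper_width: 0.2
grasp_force: 0.0
```

Request:
{"op": "move_arm", "data": {
  "newtons": 30,
  "plan": [
    {"hand": 1,"xyz": [0,0,0.005],"twist": [0,0,0]},
    {"hand": 1,"xyz": [0,0,0.005],"twist": [0,0,0]},
    {"hand": 1,"xyz": [0,0,0.004],"twist": [0,0,0]},
    {"hand": 1,"xyz": [0,0,0.004],"twist": [0,0,0]},
    {"hand": 1,"xyz": [0,0,0],"twist": [0,0,0]},
    {"hand": 1,"xyz": [0,0,0],"twist": [0,0,0]},
    {"hand": 1,"xyz": [0,0,0],"twist": [0,0,0]},
    {"hand": 1,"xyz": [0,0,0],"twist": [0,0,0]},
    {"hand": 1,"xyz": [0,0,0],"twist": [0,0,0]},
    {"hand": 1,"xyz": [0,0,0],"twist": [0,0,0]}
  ]
}}

```text
t: 44.55
tool_pos: [467.3, -217.3, -16.1]
ee_rot: [2.172, 2.258, -0.016]
wrist_force: [-5.2, 2.9, 20.1]
gripper_width: -0.1
grasp_force: 10.3
```

Request:
{"op": "move_arm", "data": {
  "newtons": 30,
  "plan": [
    {"hand": 1,"xyz": [0,0,-0.01],"twist": [0,0,0]},
    {"hand": 1,"xyz": [0,0,-0.03],"twist": [0,0,0]},
    {"hand": 1,"xyz": [0,0,-0.05],"twist": [0,0,0]},
    {"hand": 1,"xyz": [0,0,-0.07],"twist": [0,0,0]},
    {"hand": 1,"xyz": [0,0,-0.07],"twist": [0,0,0]},
    {"hand": 1,"xyz": [0,0,-0.07],"twist": [0,0,0]},
    {"hand": 1,"xyz": [0,0,-0.05],"twist": [0,0,0]},
    {"hand": 1,"xyz": [0,0,-0.02],"twist": [0,0,0]},
    {"hand": 1,"xyz": [0,0,0],"twist": [0,0,0]},
    {"hand": 1,"xyz": [0,0,0],"twist": [0,0,0]}
  ]
}}

```text
t: 45.8
tool_pos: [467.0, -215.2, 129.1]
ee_rot: [2.174, 2.26, -0.017]
wrist_force: [-0.7, 0.1, 0.7]
gripper_width: 0.1
grasp_force: 0.0
```

```bash
python3 -c "
from h import *
go((467,-215.5,10),2.3)
s=cams.camera('scene')
for d in spotter.masks_of(s,'bar')[:5]:
  ys,xs=np.nonzero(d['mask']);
  if xs.max()<200:
    print(d['confidence'],d['xy'],xs.min(),xs.max(),ys.min(),ys.max())
    for c in range(xs.min(),xs.max(),5): r=ys[xs==c];print(c,r.min()-.5,r.max()+.5,end=' | ')
print(ctrl.close_job())"
```

```text
t 45.8 pos [ 467.  -215.2  129.1] yhead 2.22 z [-0.003 -0.012 -1.   ] w 0.1 F [-0.7  0.1  0.7] grip 0.0
shift [0.0026 0.001  0.2977]
twist [-0.0025  0.0073 -0.0009]
0.63 [116.1, 200.4] 92 141 195 210
92 203.5 208.5 | 97 204.5 210.5 | 102 201.5 209.5 | 107 200.5 208.5 | 112 199.5 207.5 | 117 198.5 206.5 | 122 197.5 205.5 | 127 196.5 204.5 | 132 199.5 203.5 | 137 194.5 202.5 | the job is handed in; nothing more can be done
None
```

The keeper bar is on both posts, pushed down flat on the dockets and let go. I handed the job in at about 46 s. The last camera check put the bar within a pixel of where it should lie, but the job gave no verdict back.

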